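Hang the sander rollers on the rocking rack

TASK

One rubber sander roller already hangs on the rocking bar; hang the three that stand on the bench by their hooks in the bar's three free places, one in each gap between collars. Put each next one on the side that balances the bar, so that neither side ever carries two more than the other, and do not lean on the bar: it must never swing far down. At the end all four hang still on a level bar; do not tip the rollers over, and leave the other things on the bench where they are.

Things in the scene. Friction and masses are not known exactly. Their poses are not given: they have to be found in the camera images.
- roller1: black rubber roller 44 mm across, 45 mm high, with a 10 mm thick flat aluminium hook on top; 180 mm tall in all, 0.22 kg. Origin: centre of its underside; z up, x from the hook's stem towards its free lip, y across the hook's thickness. Stands on the bench at the start, lip away from the robot within 0.6 rad.
- roller1_hook (a point): where the rod's axis lies in the hook of roller1 when hung: on the roller's z axis, 128.5 mm above its underside. Every hook is an upside-down J in the xz plane: stem at x = -19 mm (76 to 130 mm high), peaked crown (inside peak 135, outside 144 mm high), lip at x = +19 mm ending 107 mm high; strips 8 mm wide, so the mouth is 30 mm wide and opens downward
- roller2: roller the same as roller1. Stands on the bench at the start, lip away from the robot within 0.6 rad.
- roller2_hook (a point): where the rod's axis lies in the hook of roller2 when hung: on the roller's z axis, 128.5 mm above its underside
- roller3: roller the same as roller1. Stands on the bench at the start, lip away from the robot within 0.6 rad.
- roller3_hook (a point): where the rod's axis lies in the hook of roller3 when hung: on the roller's z axis, 128.5 mm above its underside
- roller4: roller the same as roller1. Hangs by its hook at one of the two inner places at the start, lip away from the robot.
- roller4_hook (a point): where the rod's axis lies in the hook of roller4 when hung: on the roller's z axis, 128.5 mm above its underside
- roller1_tab (a point): middle of the gripping part of roller1's grip tab, 168 mm above its underside; every roller has this flat upright tab on the crown: 24 mm (x) by 10 mm (y), from 144 to 180 mm high
- left_outer (a point): the outer hanging place on the bar, the robot's left, +y: point on the rod's axis, 180 mm from the pivot along the bar; the rod is 12 mm thick and two collars (22 mm across) leave a 29 mm wide gap centred on this point. It tilts with the bar. Axes: y along the bar to the left, x away from the robot square to the bar
- left_inner (a point): the inner hanging place on the bar, the robot's left, +y: point on the rod's axis, 110 mm from the pivot along the bar; the rod is 12 mm thick and two collars (22 mm across) leave a 29 mm wide gap centred on this point. It tilts with the bar
- right_inner (a point): the inner hanging place on the bar, the robot's right, -y: point on the rod's axis, 110 mm from the pivot along the bar; the rod is 12 mm thick and two collars (22 mm across) leave a 29 mm wide gap centred on this point. It tilts with the bar
- right_outer (a point): the outer hanging place on the bar, the robot's right, -y: point on the rod's axis, 180 mm from the pivot along the bar; the rod is 12 mm thick and two collars (22 mm across) leave a 29 mm wide gap centred on this point. It tilts with the bar
- stand: dark steel rack stand fixed to the bench; origin on the bench under the pivot, x away from the robot, y along the bar to the left; base plate 130 (x) x 120 (y) x 15 mm, post and bracket 15 to 43 mm beyond the rod's axis (+x), 240 mm high. The rod lies 210 mm above the bench when level, is 420 mm long and has a 38 mm hub at the pivot
- bar (a joint): tilt of the rocking bar, rad; 0 level, positive when the left end is up; stops at +-0.27. A damped sprung pivot levels it (3 Nm per rad, settles in 1 s): one roller tilts it about 0.08 (inner place) or 0.13 (outer place), two on one side and none opposite about 0.21; one at the like place opposite cancels it
- puck: bystander: dark wooden disc, 48 mm across, 18 mm high, lying on the bench under the bar; origin at its underside
- collar: bystander: steel ring, 48 mm across, 14 mm high, lying on the bench under the bar; origin at its underside
- shim: bystander: dark steel plate 45 x 40 x 12 mm, lying on the bench under the bar; origin at its underside
- block: bystander: cork sanding block 75 x 38 x 26 mm, lying between the standing rollers; origin at its underside
- brush: bystander: bench brush 160 mm long, lying between the standing rollers; origin at its underside
- jar: bystander: closed jar 68 mm across, 85 mm high, standing on the left of the bench; origin at its underside
- mug: bystander: white mug 80 mm across, 90 mm high, standing on the right of the bench; origin at its underside
Mind the look-alikes: they are no part of the job. What is shaped like the roller2 but orange is not meant. What is shaped like the roller3 but green is not meant.

How it is judged (in metres and radians):
At the end, for the whole second after the job is handed in: each of the four places has a roller's hook on it (hook point within 20 mm of the place), the bar is level within 0.06 rad and the rollers hang still (under 40 mm/s) (distance between any of roller1_hook, roller2_hook, roller3_hook, roller4_hook and left_outer below 0.02 m and distance between any of roller1_hook, roller2_hook, roller3_hook, roller4_hook and left_inner below 0.02 m and distance between any of roller1_hook, roller2_hook, roller3_hook, roller4_hook and right_inner below 0.02 m and distance between any of roller1_hook, roller2_hook, roller3_hook, roller4_hook and right_outer below 0.02 m and value of joint bar between -0.06 and 0.06 rad and linear speed of each of roller1, roller2, roller3, roller4 below 0.04 m/s); the robot touches nothing.
It fails at once if the bar swings down more than 0.175 rad (about 31 mm at an outer place) to either side, as when one side carries two rollers more than the other or is leaned on (not (value of joint bar between -0.175 and 0.175 rad)).
It fails at once if a roller is knocked over or tipped by more than 0.8 rad (angle between any of roller1, roller2, roller3, roller4's own z axis and vertical above 0.8 rad).
It fails at once if a bystander is pushed more than 40 mm from its place (distance of any of puck, collar, shim, block, brush, jar, mug from where it was at the start of the episode above 0.04 m).
It also fails if it takes over 72 s, if anything falls off the work surface, if the arm or the gripper's body presses on something with over 40 N, if the wrist force passes 120 N, or if a joint passes its speed limit or range.

ROBOT

A 6-joint arm with a two-finger parallel gripper is mounted at the origin on the work surface. World frame = base frame: x ahead of the robot, y to its left, z up, the work surface at z = 0. Lengths are in mm, angles in rad, forces in N, time in s.
With the tool pointing down it reaches from about 300 to 775 mm from the base axis. Payload 14.6 kg.
Tool frame: the origin (TCP) lies midway between the tips of the shut fingers; the grasp point (between the pads) lies 19 mm behind it (pinch_z is the distance from the TCP to the grasp point, in mm); z points along the fingers, y is the direction in which the jaws open and shut (so a half turn about z gives the same grasp; the last joint's range is limited). The gripper opens to 94 mm and grips with 3 to 60 N. Pads are 16 mm wide; open, the fingers measure 119 mm over their backs; the gripper's body (75 mm by 177 mm) begins 78 mm behind the grasp point.
Start: joints at [1.171, 0.3, 1.521, -0, 1.321, -0.067], TCP at [179.677, 519.813, 205.446] pointing down, gripper open.
Joint ranges: [-3.03, 3.03], [-0.79, 2.21], [0.23, 2.52], [-1.04, 4.18], [0, 3.07], [-2.55, 2.55]. Speed limits (rad/s): [2.22, 2.22, 2.57, 3.14, 3.14, 3.14].

INTERFACE

Orientations are given as [roll, pitch, yaw] about the fixed x, y, z axes, in that order (R = Rz(yaw) Ry(pitch) Rx(roll)).
In Python, from cell import read_state, camera, sign_off, pinch_z gives the robot as it stands. The module is installed in compiled form; this text tells all that it offers.
- The arm moves only by the tool servo_tool, never from a script. Its argument "series" is a list of rows, each a list of 6 numbers: the shift along the tool's x, y, z in cm, then the turn, a rotation vector about the tool's x, y, z in rad. In form: [[tx, ty, tz, rx, ry, rz], ...]. A call has exactly 10 rows; each row is the pose to reach, as a shift and turn from the pose commanded when the call began, along the tool's axes at that moment; what a row does not reach only later rows make up. A row lasts 1/12 s, in which the tool goes at most 41.7 mm and 7.16 degrees, less where a joint would pass 70% of its speed; a pose out of reach is approached as far as the arm can. A call with a gripper value outside its range is refused whole. "gripper" is the finger opening in cm, from 0 to 9.4, set as the call begins (left out, the last holds). The fingers move at their own pace and stop on an object; "grip_force" is the grip in N (left out, the last holds). Time passes only in rows, so rows that repeat a pose let the fingers close, or fill a call up. It gives the time, the measured TCP pose, the force and the opening at its end, in the units of the state.
- read_state(): the state, without advancing time (a new reading comes with each control period).
- camera(name): name is "side" or "top" or "wrist"; returns a dict with "pixels" (400x640x3 uint8, red, green, blue), "fx", "fy", "cx", "cy" (pixels), "k1" (the pictures are not rectified: a ray, as slopes to the right and down, at radius r is drawn at 1 + k1 r^2 times it, then the intrinsics apply), "pose" (4x4, takes a point from camera to world coordinates); the wrist camera has in their place "mount" (4x4, takes a point from camera to tool coordinates, whose origin is the TCP and whose axes are the flange's). Camera axes: x right, y down, z forward; pixel columns grow to the right and rows downward; lengths in mm; the calibration is good to about 2 mm. A picture is of the moment at which its call begins: read the wrist's pose just before it. There is no depth.
- sign_off(): hands the job in, once; it reports no verdict.
The state is a dict: "clock": time; "joints": joint angles; "qd": joint speeds; "effort": joint torques, N m; "eef_pos": TCP position; "eef_rot": TCP orientation; "wrist_force": force on the tool from outside, world axes, zero at the start; "moment": the same for the moment, N m; "finger_gap": finger opening in mm.
Only numpy, scipy, OpenCV 4.12 (cv2) and the standard library are available. Lean on these libraries where they do the work, as an engineer would, in place of code of your own. Each camera call takes 0.05 s, during which the arm holds its last target.

## Working session

There is one attempt and no reset: what is moved stays moved. The work goes in short steps, Python scripts to look and compute and a tool call to move; the robot and the scene stay as the last step left them, time stands still between calls to the robot, and variables do not carry over. Pictures are saved under pics/ and viewed, and the job is handed in when it is done.

Besides the shell and the picture viewer there is one more tool, called after ">>>" as name(argument=value, ...) on one line, values as JSON. servo_tool: Moves the arm, as the interface text tells. Its arguments: {"type":"object","properties":{"series":{"type":"array"},"gripper":{"type":"number"},"grip_force":{"type":"number"}},"required":["series"]}

```bash
mkdir -p pics; cat > h.py <<'E'
import numpy as np, cv2
from cell import read_state, camera, sign_off, pinch_z
from scipy.spatial.transform import Rotation as R
def save(name,out):
    c=camera(name); cv2.imwrite('pics/'+out,c['pixels'][:,:,::-1].copy()); 
    np.savez('pics/'+out+'.npz',**{k:v for k,v in c.items()})
    return c
E
python3 - <<'E'
from h import *
s=read_state(); print(s)
for n in ['side','top','wrist']:
    c=save(n,n+'0.png'); print(n,{k:(v if k!='pixels' else 0) for k,v in c.items()})
print(pinch_z)
E
```

```text
{'clock': 0.0, 'joints': array([ 1.17139805e+00,  3.00464993e-01,  1.52160218e+00, -5.36697834e-05,
        1.32071025e+00, -6.65837933e-02]), 'qd': array([-1.97997119e-03,  1.67247077e-03,  8.39946399e-06,  1.45144512e-03,
       -1.34219671e-04,  1.28284446e-04]), 'effort': array([ 2.53852464e-03, -5.31813526e+01, -3.52729154e+01,  7.09502120e-02,
        2.46710074e-02, -9.68912400e-05]), 'eef_pos': array([179.58764708, 519.56244648, 204.88076065]), 'eef_rot': array([-3.14040705e+00, -2.69590982e-05,  2.80879147e+00]), 'wrist_force': array([ 0.17933026,  0.57460351, -0.73074215]), 'moment': array([-0.02369285,  0.04829344,  0.0673716 ]), 'finger_gap': 94.31487635518434}
side {'pixels': 0, 'fx': 382.771750669632, 'fy': 382.771750669632, 'cx': 311.9289608973505, 'cy': 204.48732352644288, 'k1': -0.09290514716407584, 'pose': array([[-9.90637692e-01, -7.52333221e-02,  1.13916245e-01,
         4.03521203e+02],
       [-1.35059232e-01,  6.61729929e-01, -7.37477122e-01,
         6.47516522e+02],
       [-1.98989350e-02, -7.45958074e-01, -6.65695564e-01,
         7.40062398e+02],
       [ 
[... 382 characters left out ...]
     7.44202444e-01],
       [-1.27698461e-02, -1.01193065e-01, -9.94784848e-01,
         1.53047487e+03],
       [ 0.00000000e+00,  0.00000000e+00,  0.00000000e+00,
         1.00000000e+00]])}
wrist {'pixels': 0, 'fx': 297.40032646931246, 'fy': 297.40032646931246, 'cx': 321.8293459510934, 'cy': 197.43172896205172, 'k1': -0.04802540976100035, 'mount': array([[-1.63925183e-04, -9.63452356e-01, -2.67879695e-01,
         7.65216762e+01],
       [ 9.99999922e-01, -2.54333540e-04,  3.02796663e-04,
        -7.85966812e-01],
       [-3.59860950e-04, -2.67879625e-01,  9.63452322e-01,
        -1.78770908e+02],
       [ 0.00000000e+00,  0.00000000e+00,  0.00000000e+00,
         1.00000000e+00]])}
18.8
```

View pics/side0.png

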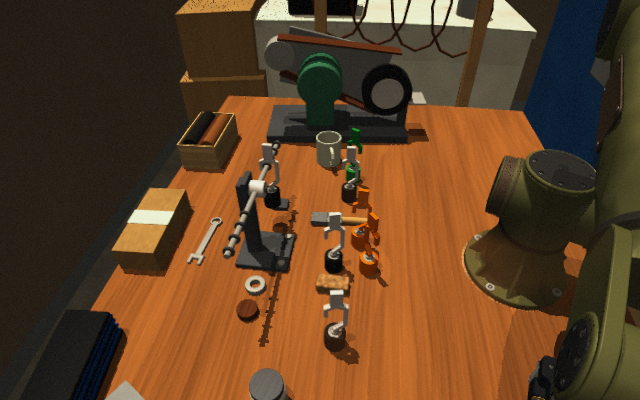

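View pics/top0.png

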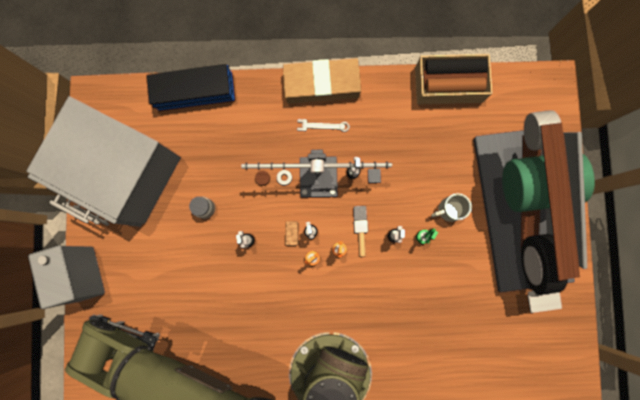

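View pics/wrist0.png

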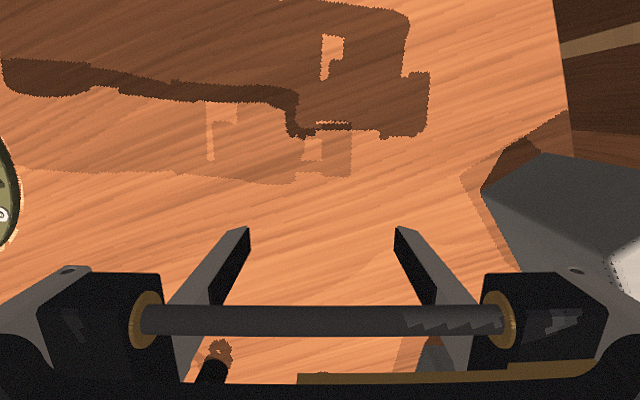

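The bar hangs with roller4 on the right inner place (right end low). I'll enlarge the views to measure.

```bash
python3 - <<'E'
from h import *
a=cv2.imread('pics/top0.png')[140:280,180:480]; cv2.imwrite('pics/t1.png',cv2.resize(a,None,fx=2.66,fy=2.66,interpolation=cv2.INTER_CUBIC))
a=cv2.imread('pics/side0.png')[120:360,200:420]; cv2.imwrite('pics/s1.png',cv2.resize(a,None,fx=2.5,fy=2.5,interpolation=cv2.INTER_CUBIC))
E
```

```text
(no output)
```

View pics/t1.png

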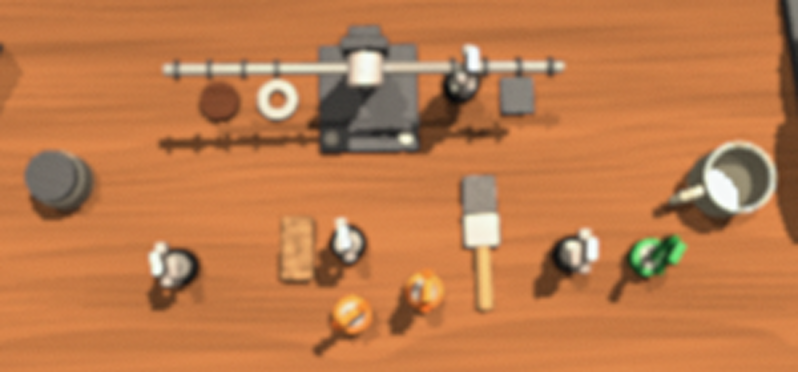

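View pics/s1.png

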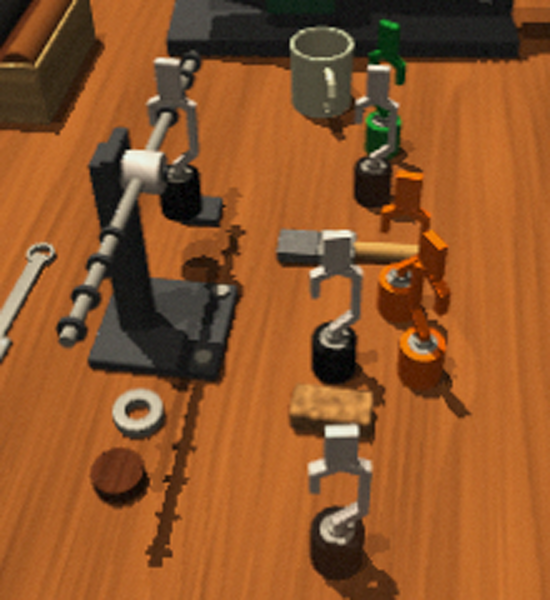

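The top view shows the three black rollers near crop (180,267), (347,243) and (573,255). The rod runs from (165,69) to (563,67), with roller4 at right inner. Next I'll triangulate.

```bash
cat >> h.py <<'E'
def ray(c,u,v,pose=None):
    if pose is None: pose=c['pose']
    K=np.array([[c['fx'],0,c['cx']],[0,c['fy'],c['cy']],[0,0,1.]])
    D=np.array([float(c['k1']),0,0,0])
    p=cv2.undistortPoints(np.array([[[u,v]]],float),K,D)[0,0]
    d=pose[:3,:3]@np.array([p[0],p[1],1]); return pose[:3,3],d/np.linalg.norm(d)
def plane(c,u,v,z,pose=None):
    o,d=ray(c,u,v,pose); return o+d*(z-o[2])/d[2]
def proj(c,P,pose=None):
    if pose is None: pose=c['pose']
    q=pose[:3,:3].T@(np.asarray(P,float)-pose[:3,3]); p=q[:2]/q[2]; p=p*(1+float(c['k1'])*(p@p))
    return p*c['fx']+np.array([c['cx'],c['cy']])
def tri(rays):
    A=np.zeros((3,3));b=np.zeros(3)
    for o,d in rays:
        M=np.eye(3)-np.outer(d,d);A+=M;b+=M@o
    x=np.linalg.solve(A,b); return x,[np.linalg.norm((np.eye(3)-np.outer(d,d))@(x-o)) for o,d in rays]
def T(p,r):
    M=np.eye(4);M[:3,:3]=R.from_euler('xyz',r).as_matrix();M[:3,3]=p;return M
def wpose(c,s): return T(s['eef_pos'],s['eef_rot'])@c['mount']
def load(n): return dict(np.load('pics/'+n+'.npz'))
def go(P,yaw,s=None):
    """shift (cm, tool axes) and rotvec from present pose to tcp P pointing down, yaw"""
    s=s or read_state(); M=T(s['eef_pos'],s['eef_rot']); G=T(P,[np.pi,0,yaw]); D=np.linalg.inv(M)@G
    return np.round(D[:3,3]/10,2), np.round(R.from_matrix(D[:3,:3]).as_rotvec(),3)
E
cat > m1.py <<'E'
from h import *
t=load('top0.png');s=load('side0.png')
tp=lambda u,v: ray(t,u/2.66+180,v/2.66+140)
sp=lambda u,v: ray(s,u/2.5+200,v/2.5+120)
for n,a,b in [('Lend',(165,69),(68,335)),('Rend',(563,67),(193,62)),('hub',(366,68),(144,170)),
  ('tabA',(157,250),(341,428)),('tabB',(342,226),(338,236)),('tabC',(592,236),(378,70)),('tab4',(470,50),(168,63))]:
    x,e=tri([tp(*a),sp(*b)]);print(n,x.round(1),np.round(e,1))
for n,a in [('A',(182,267)),('B',(348,243)),('C',(570,255)),('green',(648,257)),('brushL',(480,178)),('brushR',(485,308)),('o1',(352,315)),('o2',(425,292)),('block',(297,248))]:
    o=tp(*a); x=o[0]+o[1]*(45-o[0][2])/o[1][2]; print(n,x.round(1))
E
python3 m1.py
```

```text
Lend [624.9 226.3 225.8] [1.1 1.1]
Rend [ 622.5 -193.   185. ] [0. 0.]
hub [622.6  17.2 207.8] [1.2 1.2]
tabA [432.9 246.  176.1] [7.1 7.1]
tabB [453.   48.  175.7] [6.9 6.9]
tabC [ 434.3 -217.6  172.7] [7.2 7.2]
tab4 [625.7 -90.5 250.4] [5.7 5.7]
A [424.8 240.8  45. ]
B [447.2  46.3  45. ]
C [ 425.6 -211.6   45. ]
green [ 420.6 -302.3   45. ]
brushL [ 518.7 -110.3   45. ]
brushR [ 367.3 -110.5   45. ]
o1 [363.6  43.9  45. ]
o2 [387.8 -41.6  45. ]
block [443.1 105.9  45. ]
```

```bash
python3 -c "
from h import *
print(go([425,241,290],np.pi))"
```

```text
(array([-32.3 , -18.33,  -8.48]), array([-0.001, -0.   , -0.333]))
```

>>> servo_tool(series=[[0,0,-4,0,0,0],[-3,-1.8,-6,0,0,-0.05],[-6,-3.6,-8.5,0,0,-0.1],[-10,-5.6,-8.5,0,0,-0.15],[-13.5,-7.6,-8.5,0,0,-0.2],[-17,-9.6,-8.5,0,0,-0.25],[-20.5,-11.6,-8.5,0,0,-0.3],[-24,-13.6,-8.5,0,0,-0.333],[-28,-16,-8.5,0,0,-0.333],[-32.3,-18.3,-8.5,0,0,-0.333]], gripper=5, grip_force=25)

```text
clock: 0.98
eef_pos: [417.8, 248.3, 290.5]
eef_rot: [3.142, 0.0, -3.141]
wrist_force: [0.2, 0.8, 0.2]
finger_gap: 50.0
```

```bash
python3 -c "
from h import *
s=read_state();print(s);np.save('s1.npy',s,allow_pickle=True)
save('wrist','w1.png')"
```

```text
{'clock': 0.9833, 'joints': array([ 4.60946311e-01,  1.01023064e-01,  1.56227250e+00,  1.85366914e-06,
        1.47813691e+00, -1.11041253e+00]), 'qd': array([-1.00876829e+00,  2.07583441e-01, -2.26565244e-01,  3.74884817e-04,
        1.40495734e-02, -9.92290036e-01]), 'effort': array([  7.34227672, -46.63919449, -34.40810323,  -0.0526111 ,
         0.17893616,   1.89377837]), 'eef_pos': array([417.77359111, 248.34358751, 290.54266531]), 'eef_rot': array([ 3.14151983e+00,  1.42680043e-04, -3.14103031e+00]), 'wrist_force': array([0.16943459, 0.80829235, 0.20477721]), 'moment': array([ 0.06210011, -0.0371886 ,  0.01454842]), 'finger_gap': 49.98531436711136}
```

View pics/w1.png

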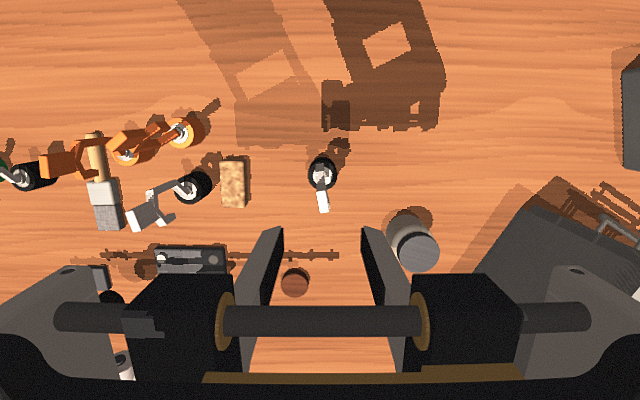

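The roller A body is at about (320,172) with its tab at (323,203). The arm was still moving, so I'll take the picture again and zoom in.

```bash
cat > look.py <<'E'
from h import *
import sys
n=sys.argv[1]; x0,x1,y0,y1=map(int,sys.argv[2:6])
camera('wrist') if len(sys.argv)>6 else 0
s=read_state();np.save('pics/'+n+'.s.npy',s,allow_pickle=True); save('wrist',n+'.png')
print(s['eef_pos'],s['eef_rot'],s['finger_gap'],abs(s['qd']).max(),s['clock'],s['wrist_force'])
a=cv2.imread('pics/'+n+'.png')[y0:y1,x0:x1];f=min(800/a.shape[1],600/a.shape[0])
cv2.imwrite('pics/'+n+'z.png',cv2.resize(a,None,fx=f,fy=f,interpolation=cv2.INTER_CUBIC));print(f)
E
python3 look.py w2 270 370 130 230 1
```

```text
[419.66112656 246.43993235 290.02786972] [-3.14060586e+00 -2.79876839e-04  3.13631999e+00] 49.73416170741045 0.10423369464427885 1.0833 [-0.50075313  0.19833342  0.8534507 ]
6.0
```

View pics/w2z.png

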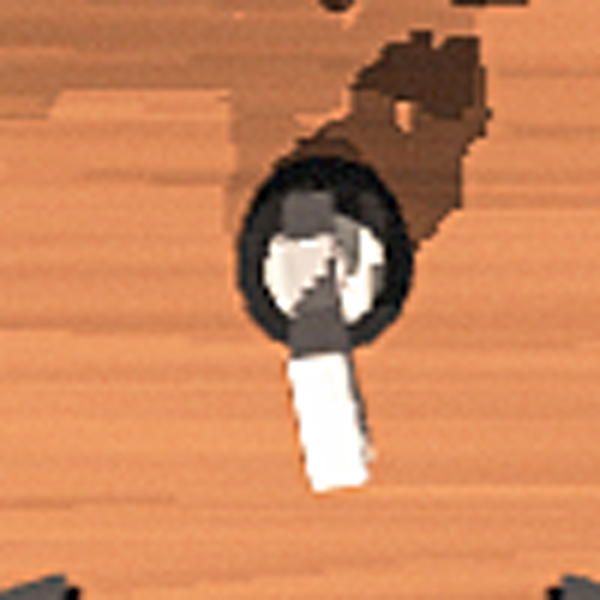

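The white rectangle is the tab's top face, with its near end at crop (318,356) and far end at (343,487).

```bash
cat > tab.py <<'E'
from h import *
import sys
n=sys.argv[1];f,x0,y0,z=map(float,sys.argv[2:6]); v=list(map(float,sys.argv[6:10]))
c=load(n+'.png');s=np.load('pics/'+n+'.s.npy',allow_pickle=True).item();p=wpose(c,s)
a=plane(c,v[0]/f+x0,v[1]/f+y0,z,p);b=plane(c,v[2]/f+x0,v[3]/f+y0,z,p)
yaw=np.arctan2(b[1]-a[1],b[0]-a[0]);print(a,b,'mid',(a+b)/2,'len',np.linalg.norm(a-b),'yaw',yaw)
t=(a+b)/2; t[2]=149
print('grasp',go(t,np.pi+yaw))
E
python3 tab.py w2 6 270 130 180 318 356 343 487
```

```text
[414.7033683  246.40856523 180.        ] [437.68994426 250.56267036 180.        ] mid [426.19665628 248.48561779 180.        ] len 23.358922580153596 yaw 0.1787890379593197
grasp (array([-0.8 ,  0.03, 14.11]), array([-0.   , -0.001, -0.183]))
```

```bash
python3 - <<'E'
from h import *
c=load('w2.png');s=np.load('pics/w2.s.npy',allow_pickle=True).item();p=wpose(c,s)
print(plane(c,270+325/6,130+258/6,45,p))
t=load('top0.png')
print(plane(t,180+157/2.66,140+260/2.66,180), plane(t,180+182/2.66,140+267/2.66,45),proj(t,[426,248.5,180]),(180+157/2.66,140+260/2.66),proj(t,[426,248.5,45]),(180+182/2.66,140+267/2.66))
s=read_state();print(s['eef_pos'],s['eef_rot'])
E
```

```text
[423.94728959 248.43719891  45.        ]
[429.27633297 245.50843132 180.        ] [424.81225582 240.77999586  45.        ] [237.9830135 238.9355053] (239.02255639097746, 237.74436090225564) [245.9390809  240.06221418] (248.42105263157896, 240.37593984962405)
[418.2430078  248.31644811 290.06148873] [-3.14115851e+00 -6.34674254e-04  3.13748020e+00]
```

```bash
python3 -c "
from h import *
print(go([425.5,249,215],np.pi+0.18))"
```

```text
(array([-0.73,  0.07,  7.51]), array([-0.   , -0.001, -0.184]))
```

>>> servo_tool(series=[[-0.3,0,2,0,0,-0.1],[-0.7,0.1,5,0,0,-0.184],[-0.7,0.1,7.5,0,0,-0.184],[-0.7,0.1,7.5,0,0,-0.184],[-0.7,0.1,7.5,0,0,-0.184],[-0.7,0.1,7.5,0,0,-0.184],[-0.7,0.1,7.5,0,0,-0.184],[-0.7,0.1,7.5,0,0,-0.184],[-0.7,0.1,7.5,0,0,-0.184],[-0.7,0.1,7.5,0,0,-0.184]])

```text
clock: 1.97
eef_pos: [424.1, 251.3, 216.0]
eef_rot: [3.141, 0.001, -2.957]
wrist_force: [0.2, -0.3, -0.7]
finger_gap: 49.8
```

```bash
python3 look.py w3 260 380 140 260; python3 -c "
from h import *
s=read_state();print(s['eef_pos'],s['eef_rot'])"
```

```text
[424.13419477 251.34853114 216.03320793] [ 3.14131629e+00  9.02471439e-04 -2.95748816e+00] 49.780944045443775 0.0053696244010838475 1.9667 [ 0.24227753 -0.28768477 -0.68476405]
5.0
[424.09391354 251.27924226 215.86221211] [ 3.14141469e+00  6.15269697e-04 -2.95750523e+00]
```

View pics/w3z.png

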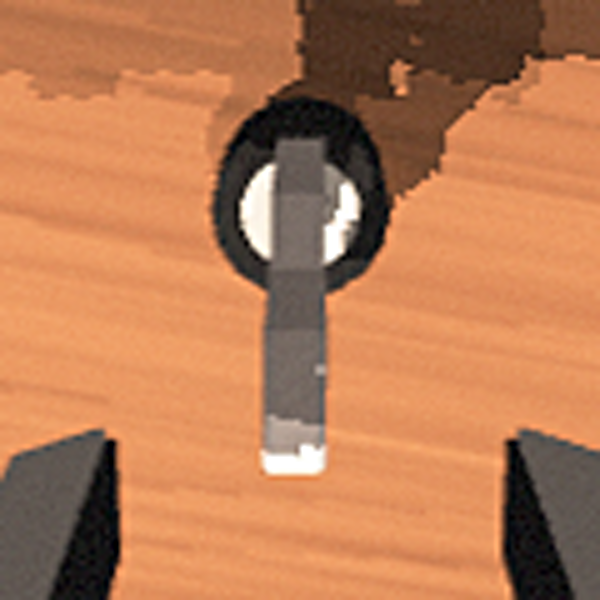

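The tab is lined up between the fingers: its top face runs from crop (296,328) to (295,475), and the finger mid is at x≈312.

```bash
python3 tab.py w3 5 260 140 180 296 326 295 475
```

```text
[413.71627924 246.07569118 180.        ] [437.58701805 250.29839568 180.        ] mid [425.65164865 248.18704343 180.        ] len 24.241357313838183 yaw 0.17508742538727906
grasp (array([-0.09, -0.33,  6.69]), array([0.   , 0.001, 0.009]))
```

>>> servo_tool(series=[[-0.1,-0.3,1.5,0,0,0.009],[-0.1,-0.3,4,0,0,0.009],[-0.1,-0.3,6,0,0,0.009],[-0.1,-0.3,6.6,0,0,0.009],[-0.1,-0.3,6.6,0,0,0.009],[-0.1,-0.3,6.6,0,0,0.009],[-0.1,-0.3,6.6,0,0,0.009],[-0.1,-0.3,6.6,0,0,0.009],[-0.1,-0.3,6.6,0,0,0.009],[-0.1,-0.3,6.6,0,0,0.009]])

```text
clock: 2.85
eef_pos: [425.7, 248.6, 150.0]
eef_rot: [3.141, 0.001, -2.966]
wrist_force: [-0.1, -0.7, -0.2]
finger_gap: 50.4
```

>>> servo_tool(series=[[0,0,0,0,0,0],[0,0,0,0,0,0],[0,0,0,0,0,0],[0,0,0,0,0,0],[0,0,0,0,0,0],[0,0,0,0,0,0],[0,0,0,0,0,0],[0,0,0,0,0,0],[0,0,-0.2,0,0,0],[0,0,-0.5,0,0,0]], gripper=0, grip_force=30)

```text
clock: 3.68
eef_pos: [425.3, 248.4, 154.2]
eef_rot: [-3.141, -0.001, -2.966]
wrist_force: [-0.0, 0.5, -2.1]
finger_gap: 10.0
```

```bash
python3 -c "
from h import *
s=read_state();print(s['eef_pos'],s['eef_rot'],s['finger_gap'],s['wrist_force'],s['moment'])
save('side','s2.png')
a=cv2.imread('pics/s2.png')[100:400,200:450];cv2.imwrite('pics/s2z.png',cv2.resize(a,None,fx=2,fy=2))
print(go([545,127,274],np.pi-0.006))"
```

```text
[425.30041091 248.36109681 154.23467623] [-3.14134551e+00 -9.33966693e-04 -2.96640412e+00] 9.961224956038327 [-0.0077585   0.45477685 -2.08051654] [ 0.09286874 -0.01875082  0.01628889]
(array([ -9.64, -14.05, -11.89]), array([0.   , 0.   , 0.181]))
```

View pics/s2z.png

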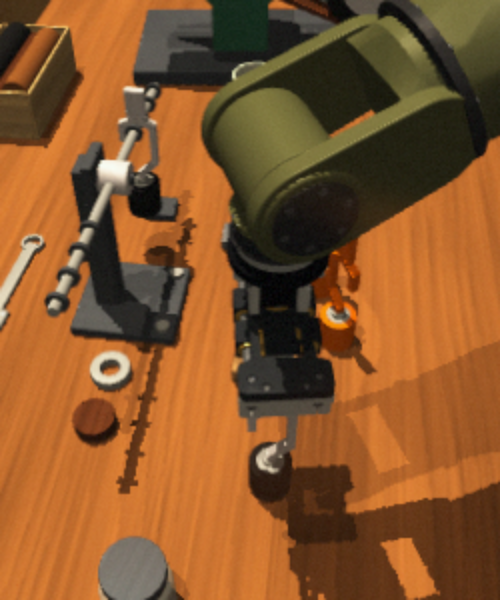

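The roller is gripped (gap 10 mm, load 2.1 N). I'll refine the bar from the collars and lift towards the left inner place.

```bash
python3 - <<'E'
from h import *
t=load('top0.png')
a=t['pixels'][150:180,235:400][:,:,::-1];cv2.imwrite('pics/bar.png',cv2.resize(a,None,fx=4.8,fy=4.8,interpolation=cv2.INTER_CUBIC))
s=load('side0.png')
a=s['pixels'][135:265,220:290][:,:,::-1];cv2.imwrite('pics/bars.png',cv2.resize(a,None,fx=4.6,fy=4.6,interpolation=cv2.INTER_CUBIC))
print(go([560,127,284],np.pi))
E
```

```text
(array([-11.12, -14.31, -12.89]), array([0.   , 0.   , 0.175]))
```

View pics/bar.png

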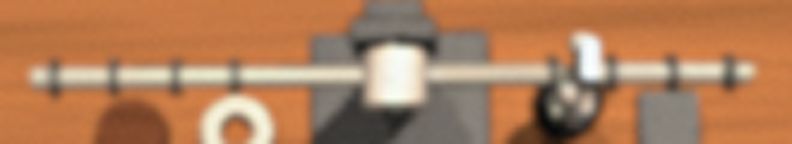

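View pics/bars.png

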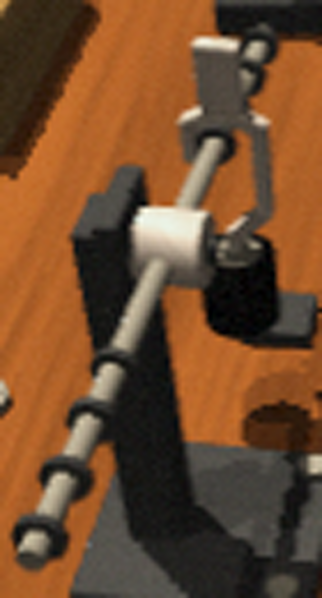

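```bash
python3 - <<'E'
from h import *
t=load('top0.png');s=load('side0.png')
tp=lambda u,v: ray(t,u/4.8+235,v/4.8+150)
sp=lambda u,v: ray(s,u/4.6+220,v/4.6+135)
for n,a,b in [('c1',(55,77),(42,537)),('c2',(114,76),(67,479)),('c3',(176,75),(94,412)),('c4',(235,74),(116,361)),('r1',(553,72),(215,146)),('Rout',(728,71),(262,41))]:
    x,e=tri([tp(*a),sp(*b)]);print(n,x.round(1),np.round(e,1))
E
```

```text
c1 [625.7 215.1 219.1] [0.9 0.9]
c2 [625.7 181.1 216.5] [0.9 0.9]
c3 [624.3 144.7 219.4] [1.2 1.2]
c4 [624.2 110.6 217.4] [1.2 1.2]
r1 [623.3 -74.5 199.1] [0.8 0.8]
Rout [ 620.3 -177.3  198.2] [1.5 1.5]
```

>>> servo_tool(series=[[0,0,-3,0,0,0],[0,0,-6.5,0,0,0],[-0.5,-0.5,-10,0,0,0.02],[-1.5,-2,-12.9,0,0,0.05],[-3,-4.5,-12.9,0,0,0.09],[-5,-7.2,-12.9,0,0,0.13],[-7,-9.8,-12.9,0,0,0.16],[-9,-12.4,-12.9,0,0,0.175],[-11.1,-14.3,-12.9,0,0,0.175],[-11.1,-14.3,-12.9,0,0,0.175]])

```text
clock: 4.57
eef_pos: [562.4, 124.0, 282.5]
eef_rot: [-3.141, -0.001, 3.138]
wrist_force: [-0.5, 0.2, -2.3]
finger_gap: 9.8
```

>>> servo_tool(series=[[0,0,0,0,0,0],[0,0,0,0,0,0],[0,0,0,0,0,0],[0,0,0,0,0,0],[0,0,0,0,0,0],[0,0,0,0,0,0],[0,0,0,0,0,0],[0,0,0,0,0,0],[0,0,0,0,0,0],[0,0,0,0,0,0]])

```text
clock: 5.4
eef_pos: [559.8, 127.0, 283.5]
eef_rot: [-3.142, -0.0, -3.141]
wrist_force: [0.3, -0.1, -2.3]
finger_gap: 10.3
```

```bash
python3 look.py w4 200 460 120 320; python3 -c "
from h import *
save('top','t4.png')
a=cv2.imread('pics/t4.png')[140:210,230:400];cv2.imwrite('pics/t4z.png',cv2.resize(a,None,fx=4.7,fy=4.7,interpolation=cv2.INTER_CUBIC))"
```

```text
[559.75527349 126.9977277  283.45418366] [-3.14156783e+00 -7.28089551e-06 -3.14138987e+00] 10.34748712898273 0.0013102614448463523 5.4 [ 0.30857438 -0.07869653 -2.29569093]
3.0
```

View pics/w4z.png

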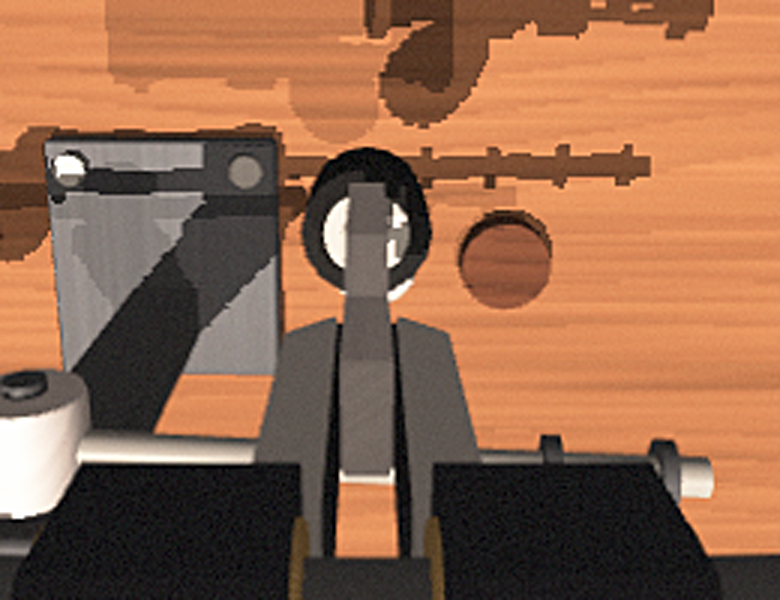

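View pics/t4z.png

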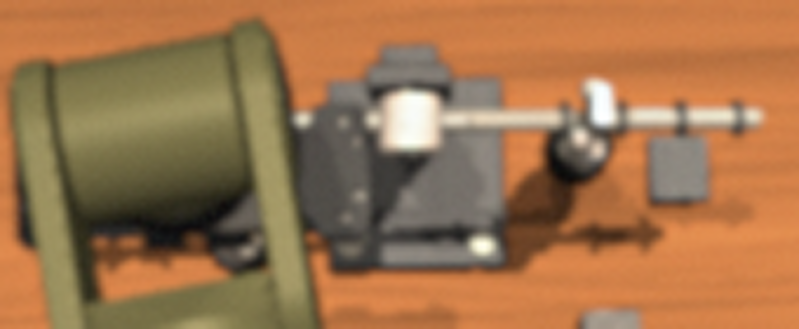

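The wrist view shows the held roller straight, the collars of left outer at crop (550,452) and (663,470), and the rod behind the fingers. I'll cross-check the bar position with it.

```bash
python3 - <<'E'
from h import *
c=load('w4.png');s=np.load('pics/w4.s.npy',allow_pickle=True).item();p=wpose(c,s)
f=lambda u,v,z:plane(c,u/3+200,v/3+120,z,p)
print('c2',f(551,453,222),'c1',f(663,468,225),'rod near',f(170,447,212),'tab far edge',f(368,474,283.5+30))
for y in (180.7,215): print(y,np.array(proj(c,[624.3,y,210+.08*(y-18)],p)-[200,120])*3)
print(go([624,127.8,284],np.pi))
E
```

```text
c2 [618.84629553 181.84998931 222.        ] c1 [622.45841883 215.3425949  225.        ] rod near [622.41731642  64.54376327 212.        ] tab far edge [571.40102215 126.34180577 313.5       ]
180.7 [546.78723069 470.7868298 ]
215 [662.07669431 474.75351035]
(array([-6.42,  0.08, -0.06]), array([-0., -0.,  0.]))
```

>>> servo_tool(series=[[-1,0.1,0,0,0,0],[-2,0.1,0,0,0,0],[-3,0.1,0,0,0,0],[-4,0.1,0,0,0,0],[-5,0.1,0,0,0,0],[-5.8,0.1,0,0,0,0],[-6.4,0.1,0,0,0,0],[-6.4,0.1,0,0,0,0],[-6.4,0.1,0,0,0,0],[-6.4,0.1,0,0,0,0]])

```text
clock: 6.33
eef_pos: [623.5, 128.1, 283.5]
eef_rot: [-3.142, -0.0, -3.141]
wrist_force: [0.1, -0.8, -1.4]
finger_gap: 9.6
```

```bash
python3 look.py w5 200 460 120 320; python3 -c "
from h import *
save('side','s5.png')
a=cv2.imread('pics/s5.png')[130:330,190:390];cv2.imwrite('pics/s5z.png',cv2.resize(a,None,fx=3,fy=3,interpolation=cv2.INTER_CUBIC))"
```

```text
[623.47758623 128.05148973 283.47445705] [-3.14156944e+00 -9.68930048e-05 -3.14132463e+00] 9.648869304425155 0.006707284945271945 6.3333 [ 0.07952044 -0.79055847 -1.40048966]
3.0
```

View pics/w5z.png

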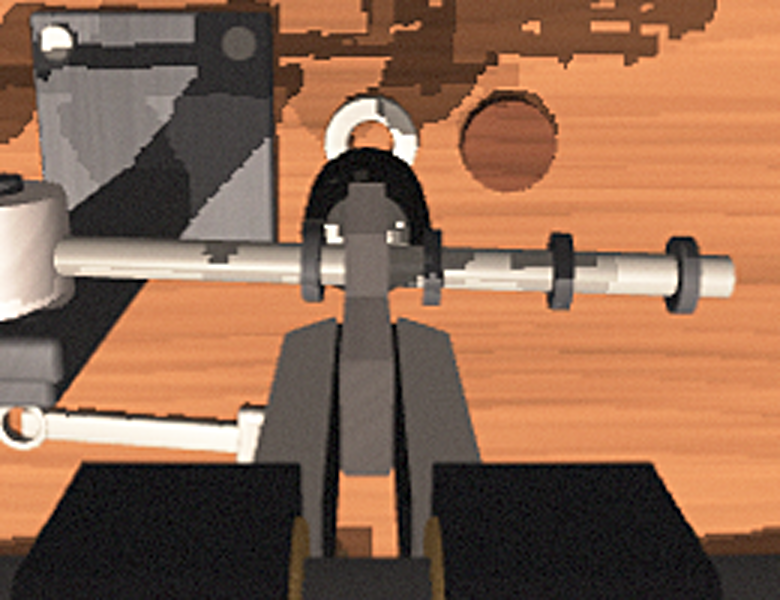

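View pics/s5z.png

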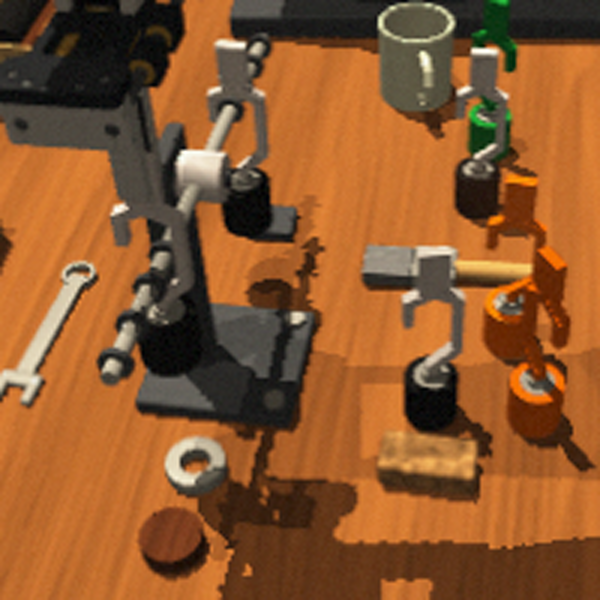

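Rod inside the mouth, hook (x≈365) between the collars (313, 431). Check the rod's x and the height for lowering.

```bash
python3 - <<'E'
from h import *
c=load('w5.png');s=np.load('pics/w5.s.npy',allow_pickle=True).item();p=wpose(c,s)
f=lambda u,v,z:plane(c,u/3+200,v/3+120,z,p)
for u,v,y in [(313,261,110),(431,266,145),(562,269,181),(683,274,215)]: print(f(u,v,210+.08*(y-18)))
print(f(33,248,229))
E
```

```text
[623.30292855 111.83025919 217.36      ]
[623.91477177 145.57447353 220.16      ]
[623.90054996 182.37671876 223.04      ]
[624.53280199 215.99120361 225.76      ]
[615.98420978  35.63466891 229.        ]
```

>>> servo_tool(series=[[0,0,1,0,0,0],[0,0,2,0,0,0],[0,0,3,0,0,0],[0,0,3.6,0,0,0],[0,0,4,0,0,0],[0,0,4.3,0,0,0],[0,0,4.6,0,0,0],[0,0,4.9,0,0,0],[0,0,5.2,0,0,0],[0,0,5.2,0,0,0]])

```text
clock: 7.27
eef_pos: [623.7, 128.1, 231.2]
eef_rot: [3.142, -0.0, -3.141]
wrist_force: [-1.4, 1.6, -0.4]
finger_gap: 10.0
```

>>> servo_tool(series=[[0,0,0,0,0,0],[0,0,0,0,0,0],[0,0,0,0,0,0],[0,0,0,0,0,0],[0,0,0,0,0,0],[0,0,0,0,0,0],[0,0,0,0,0,0],[0,0,0,0,0,0],[0,0,0,0,0,0],[0,0,0,0,0,0]])

```text
clock: 8.1
eef_pos: [623.8, 128.0, 231.4]
eef_rot: [3.142, -0.0, -3.141]
wrist_force: [-1.5, 1.3, -0.4]
finger_gap: 9.6
```

```bash
python3 look.py w6 200 460 120 320; python3 -c "
from h import *
save('side','s6.png')
a=cv2.imread('pics/s6.png')[130:330,190:390];cv2.imwrite('pics/s6z.png',cv2.resize(a,None,fx=3,fy=3,interpolation=cv2.INTER_CUBIC))"
```

```text
[623.77818494 128.00886907 231.42959063] [ 3.14158229e+00 -1.09679379e-05 -3.14142633e+00] 9.579176235431085 0.0030106364199350396 8.1 [-1.5261886   1.28135669 -0.44020526]
3.0
```

View pics/w6z.png

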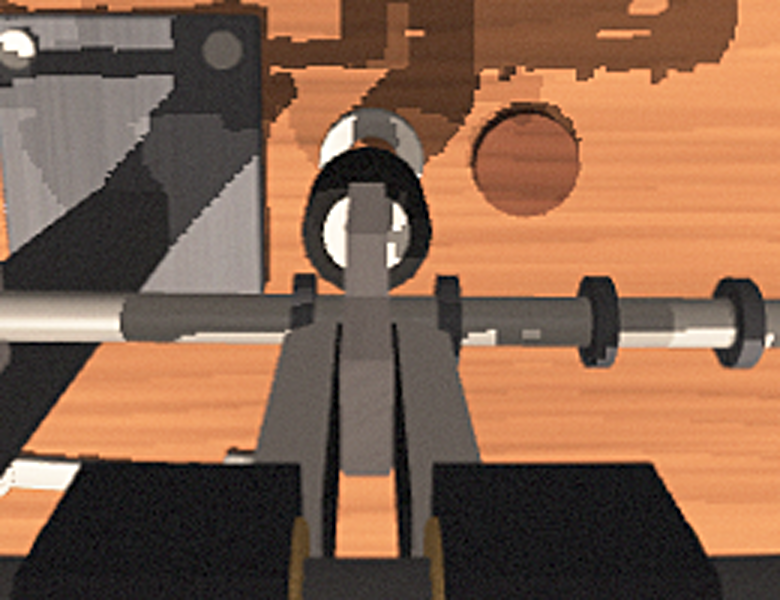

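View pics/s6z.png

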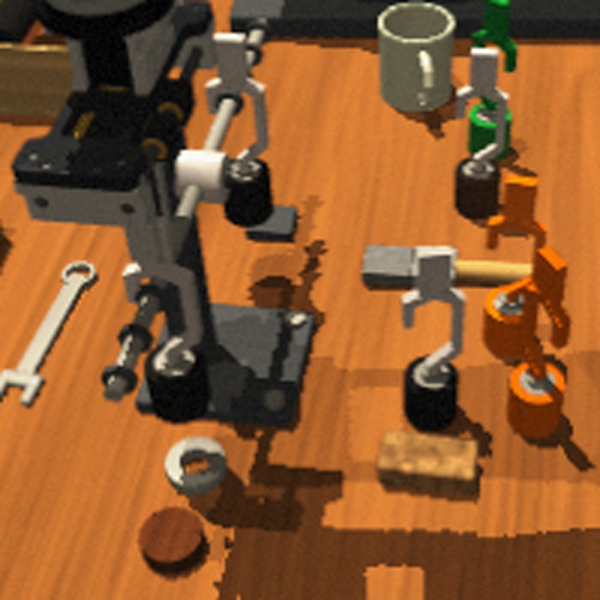

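The hook is seated and the vertical load has left the gripper (−0.4 N). I'll release and rise.

>>> servo_tool(series=[[0,0,0,0,0,0],[0,0,0,0,0,0],[0,0,0,0,0,0],[0,0,0,0,0,0],[0,0,-0.5,0,0,0],[0,0,-1.5,0,0,0],[0,0,-3,0,0,0],[0,0,-5,0,0,0],[0,0,-7,0,0,0],[0,0,-9,0,0,0]], gripper=2.8)

```text
clock: 9.03
eef_pos: [623.7, 128.0, 323.5]
eef_rot: [3.142, 0.001, -3.141]
wrist_force: [0.0, 1.8, 0.4]
finger_gap: 28.1
```

```bash
python3 -c "
from h import *
save('side','s7.png')
a=cv2.imread('pics/s7.png')[130:330,190:390];cv2.imwrite('pics/s7z.png',cv2.resize(a,None,fx=3,fy=3,interpolation=cv2.INTER_CUBIC))
print(go([447,47,310],np.pi))"
```

```text
(array([17.74, -8.11,  1.68]), array([0.001, 0.007, 0.   ]))
```

View pics/s7z.png

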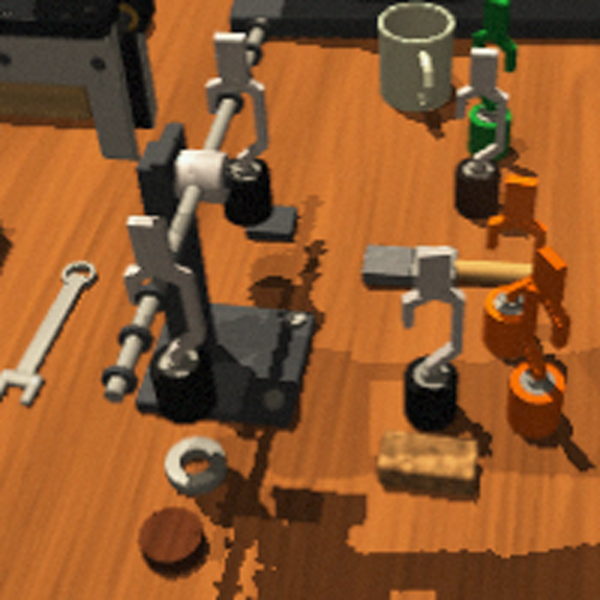

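Roller A hangs on left inner and the bar looks near level. Next is roller B.

>>> servo_tool(series=[[2,-1,0,0,0,0],[5,-2.2,0,0,0,0],[8,-3.6,1,0,0,0],[11,-5,2,0,0,0],[14,-6.4,3,0,0,0],[16.5,-7.6,3.3,0,0,0],[18,-8.1,3.3,0,0,0],[18,-8.1,3.3,0,0,0],[18,-8.1,3.3,0,0,0],[18,-8.1,3.3,0,0,0]], gripper=5)

```text
clock: 9.92
eef_pos: [444.5, 47.1, 289.0]
eef_rot: [3.142, 0.001, -3.141]
wrist_force: [-0.5, -0.8, -0.5]
finger_gap: 50.3
```

```bash
python3 look.py w8 240 400 130 250
```

```text
[444.48104507  47.14820278 289.00592634] [ 3.14153488e+00  1.09786662e-03 -3.14140870e+00] 50.260915925282255 0.018852827822893246 9.9167 [-0.45701963 -0.81738157 -0.51280615]
5.0
```

View pics/w8z.png

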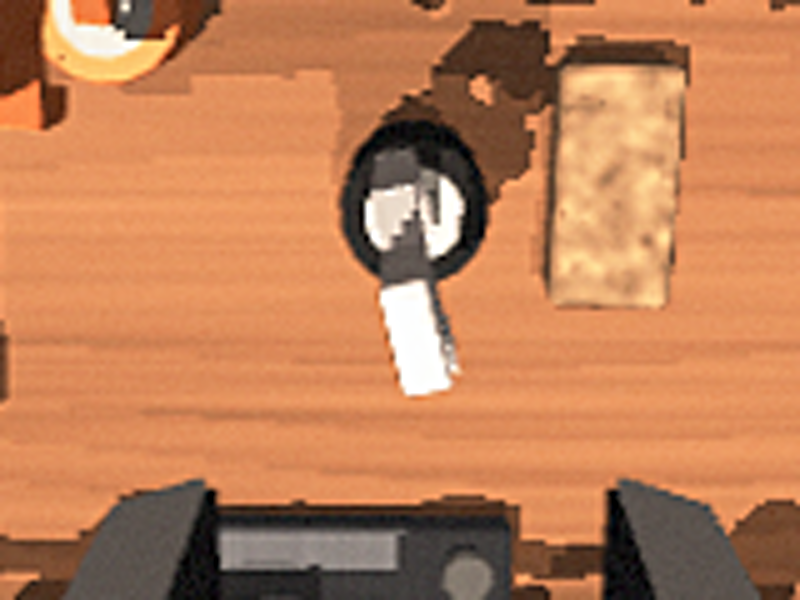

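Tab B top: near end (404,287), far end (430,391) in the crop.

```bash
python3 tab.py w8 5 240 130 180 404 287 430 391
```

```text
[437.42865234  45.00254297 180.        ] [459.13766849  50.25927346 180.        ] mid [448.28316042  47.63090821 180.        ] len 22.336396254959308 yaw 0.2375722018184946
grasp (array([-0.37,  0.04, 13.97]), array([-0.   ,  0.   , -0.237]))
```

>>> servo_tool(series=[[-0.2,0,2,0,0,-0.1],[-0.4,0,5,0,0,-0.2],[-0.4,0,7.5,0,0,-0.237],[-0.4,0,7.5,0,0,-0.237],[-0.4,0,7.5,0,0,-0.237],[-0.4,0,7.5,0,0,-0.237],[-0.4,0,7.5,0,0,-0.237],[-0.4,0,7.5,0,0,-0.237],[-0.4,0,7.5,0,0,-0.237],[-0.4,0,7.5,0,0,-0.237]])

```text
clock: 10.8
eef_pos: [448.0, 47.0, 214.0]
eef_rot: [-3.141, 0.001, -2.905]
wrist_force: [0.7, -0.5, -0.4]
finger_gap: 50.4
```

```bash
python3 look.py w9 260 380 140 260
```

```text
[447.97256108  46.99528098 214.00549158] [-3.14144535e+00  8.95441318e-04 -2.90467268e+00] 50.390060260319395 0.005386261624834211 10.8 [ 0.70899127 -0.50492838 -0.40384363]
5.0
```

View pics/w9z.png

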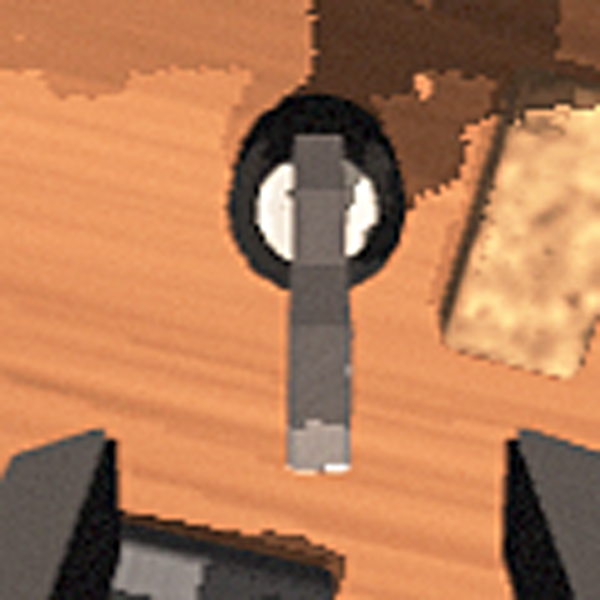

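Tab ends at crop (320,324) and (319,470).

```bash
python3 tab.py w9 5 260 140 180 320 324 319 470
```

```text
[436.0364065   44.39687106 180.        ] [458.90061428  49.80387768 180.        ] mid [447.46851039  47.10037437 180.        ] len 23.494844501648668 yaw 0.23221730394990006
grasp (array([0.04, 0.02, 6.48]), array([-0.   ,  0.001,  0.005]))
```

>>> servo_tool(series=[[0,0,1.5,0,0,0],[0,0,4,0,0,0],[0,0,6,0,0,0],[0,0,6.4,0,0,0],[0,0,6.4,0,0,0],[0,0,6.4,0,0,0],[0,0,6.4,0,0,0],[0,0,6.4,0,0,0],[0,0,6.4,0,0,0],[0,0,6.4,0,0,0]])

```text
clock: 11.68
eef_pos: [448.0, 47.0, 150.0]
eef_rot: [-3.141, 0.001, -2.904]
wrist_force: [-0.3, 0.5, 1.6]
finger_gap: 49.7
```

>>> servo_tool(series=[[0,0,0,0,0,0],[0,0,0,0,0,0],[0,0,0,0,0,0],[0,0,0,0,0,0],[0,0,0,0,0,0],[0,0,0,0,0,0],[0,0,0,0,0,0],[0,0,-0.5,0,0,0],[0,0,-2,0,0,0],[0,0,-4,0,0,0]], gripper=0)

```text
clock: 12.52
eef_pos: [447.0, 47.0, 189.1]
eef_rot: [3.141, -0.003, -2.904]
wrist_force: [0.7, -0.5, -1.8]
finger_gap: 10.0
```

```bash
python3 -c "
from h import *
print(read_state()['eef_pos'],go([555,198.5,277],np.pi))"
```

```text
[447.03426338  46.95657094 189.07328275] (array([-14.03,  12.2 ,  -8.82]), array([ 0.   , -0.003,  0.237]))
```

>>> servo_tool(series=[[0,0,-3,0,0,0.03],[-0.5,1,-6,0,0,0.06],[-1.5,3,-8.8,0,0,0.1],[-3.5,5.2,-8.8,0,0,0.14],[-6,7.4,-8.8,0,0,0.18],[-9,9.4,-8.8,0,0,0.22],[-12,11.2,-8.8,0,0,0.237],[-14,12.2,-8.8,0,0,0.237],[-14,12.2,-8.8,0,0,0.237],[-14,12.2,-8.8,0,0,0.237]])

```text
clock: 13.35
eef_pos: [555.2, 198.9, 276.6]
eef_rot: [-3.141, -0.002, -3.14]
wrist_force: [-0.8, -0.4, -1.9]
finger_gap: 9.6
```

>>> servo_tool(series=[[0,0,0,0,0,0],[0,0,0,0,0,0],[0,0,0,0,0,0],[0,0,0,0,0,0],[0,0,0,0,0,0],[0,0,0,0,0,0],[0,0,0,0,0,0],[0,0,0,0,0,0],[0,0,0,0,0,0],[0,0,0,0,0,0]])

```text
clock: 14.18
eef_pos: [555.2, 198.5, 277.4]
eef_rot: [-3.142, -0.0, -3.141]
wrist_force: [-0.3, 0.2, -1.6]
finger_gap: 9.5
```

```bash
python3 look.py w10 200 460 120 320;  python3 -c "
from h import *
print(go([623.6,198.6,277],np.pi))
save('side','s10.png')
a=cv2.imread('pics/s10.png')[130:330,190:390];cv2.imwrite('pics/s10z.png',cv2.resize(a,None,fx=3,fy=3,interpolation=cv2.INTER_CUBIC))"
```

```text
[555.19539958 198.46939155 277.40695661] [-3.14154929e+00 -6.44363642e-05 -3.14137002e+00] 9.49068486928597 0.0023468289942232034 14.1833 [-0.31207703  0.21619508 -1.64021706]
3.0
(array([-6.84,  0.01,  0.04]), array([-0., -0.,  0.]))
```

View pics/w10z.png

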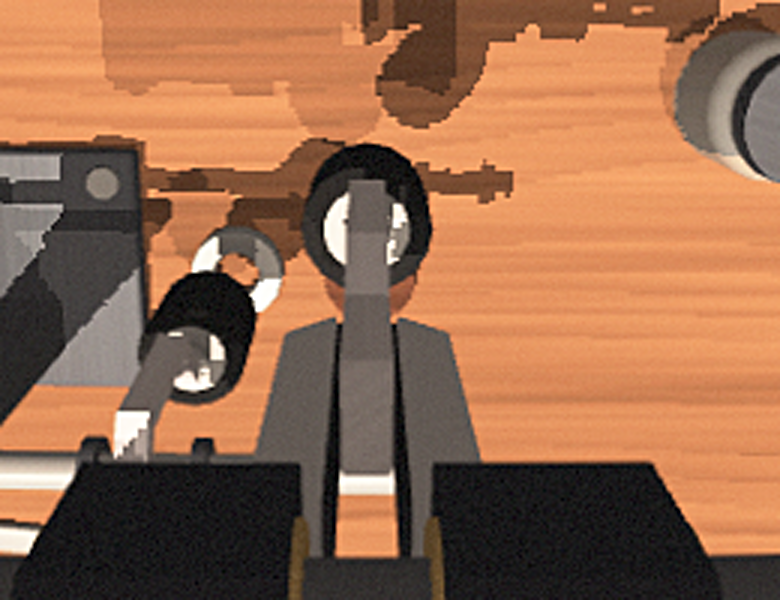

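View pics/s10z.png

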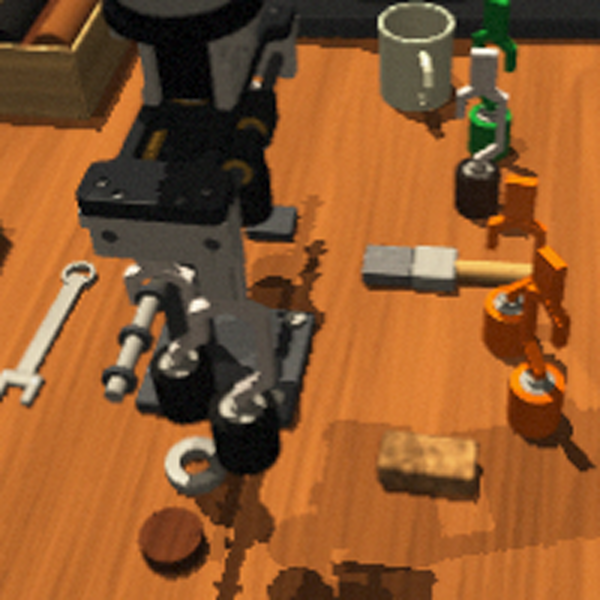

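>>> servo_tool(series=[[-1,0,0,0,0,0],[-2,0,0,0,0,0],[-3,0,0,0,0,0],[-4,0,0,0,0,0],[-5,0,0,0,0,0],[-6,0,0,0,0,0],[-6.8,0,0,0,0,0],[-6.8,0,0,0,0,0],[-6.8,0,0,0,0,0],[-6.8,0,0,0,0,0]])

```text
clock: 15.12
eef_pos: [622.8, 198.5, 277.4]
eef_rot: [3.142, -0.0, -3.141]
wrist_force: [-0.6, 0.5, -1.5]
finger_gap: 9.7
```

```bash
python3 look.py w11 200 460 120 320;  python3 -c "
from h import *
save('side','s11.png')
a=cv2.imread('pics/s11.png')[130:330,190:390];cv2.imwrite('pics/s11z.png',cv2.resize(a,None,fx=3,fy=3,interpolation=cv2.INTER_CUBIC))"
```

```text
[622.8454129  198.53929343 277.44262008] [ 3.14157673e+00 -1.51907212e-04 -3.14129387e+00] 9.738435791986731 0.007505044085546722 15.1167 [-0.56177624  0.49753397 -1.47099529]
3.0
```

View pics/w11z.png

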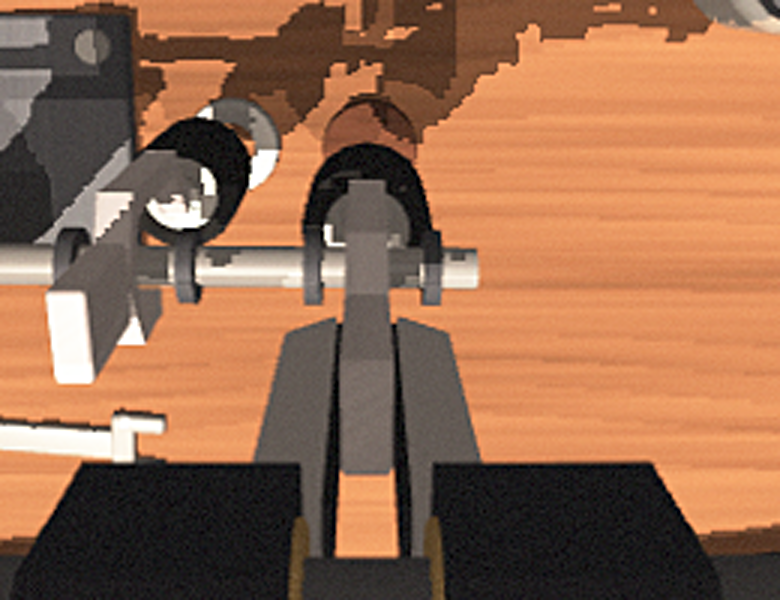

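View pics/s11z.png

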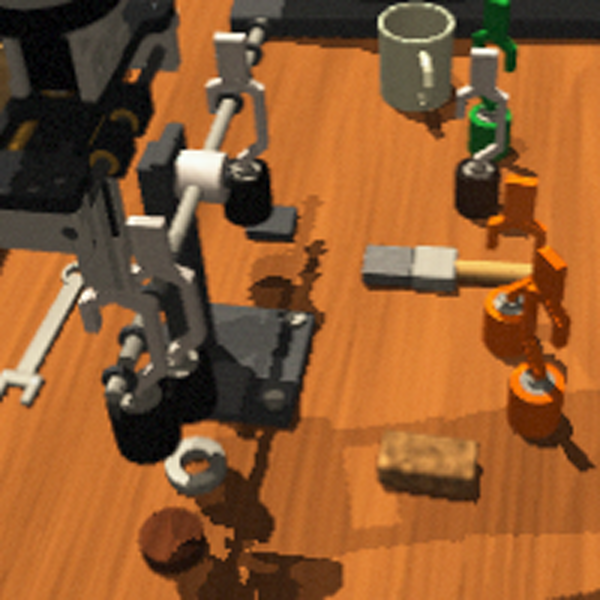

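>>> servo_tool(series=[[0,0,1,0,0,0],[0,0,2,0,0,0],[0,0,3,0,0,0],[0,0,3.8,0,0,0],[0,0,4.4,0,0,0],[0,0,4.8,0,0,0],[0,0,5.1,0,0,0],[0,0,5.4,0,0,0],[0,0,5.6,0,0,0],[0,0,5.8,0,0,0]])

```text
clock: 16.05
eef_pos: [623.4, 198.5, 219.6]
eef_rot: [3.141, 0.001, -3.141]
wrist_force: [-0.3, -0.4, 0.1]
finger_gap: 10.1
```

>>> servo_tool(series=[[0,0,0.1,0,0,0],[0,0,0.2,0,0,0],[0,0,0.3,0,0,0],[0,0,0.4,0,0,0],[0,0,0.5,0,0,0],[0,0,0.6,0,0,0],[0,0,0.6,0,0,0],[0,0,0.6,0,0,0],[0,0,0.6,0,0,0],[0,0,0.6,0,0,0]])

```text
clock: 16.88
eef_pos: [623.3, 198.5, 213.5]
eef_rot: [3.142, 0.0, -3.141]
wrist_force: [2.0, -0.8, 0.3]
finger_gap: 9.8
```

```bash
python3 look.py w12 200 460 120 320;  python3 -c "
from h import *
save('side','s12.png')
a=cv2.imread('pics/s12.png')[130:330,190:390];cv2.imwrite('pics/s12z.png',cv2.resize(a,None,fx=3,fy=3,interpolation=cv2.INTER_CUBIC))"
```

```text
[623.25017629 198.46819067 213.51854421] [ 3.14156992e+00  1.73332487e-04 -3.14139386e+00] 9.80111899865936 0.0018583592372000887 16.8833 [ 1.9613553  -0.75857005  0.30146043]
3.0
```

View pics/w12z.png

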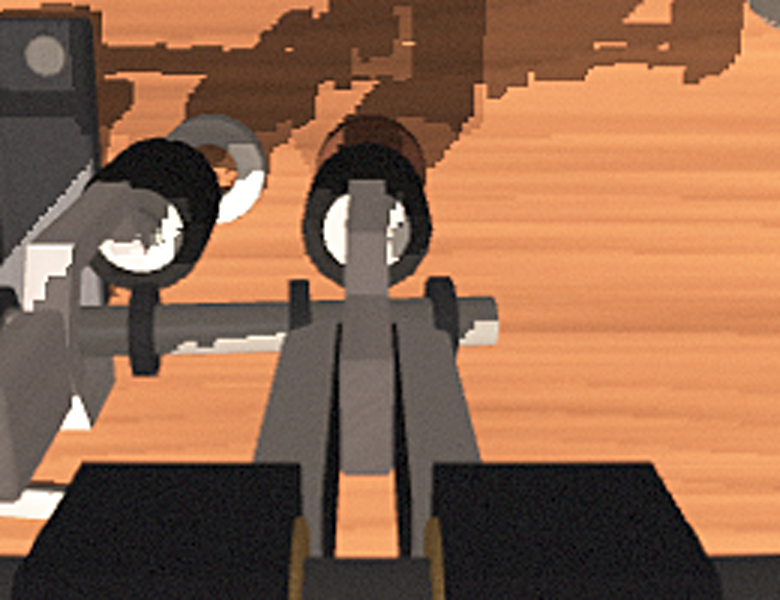

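View pics/s12z.png

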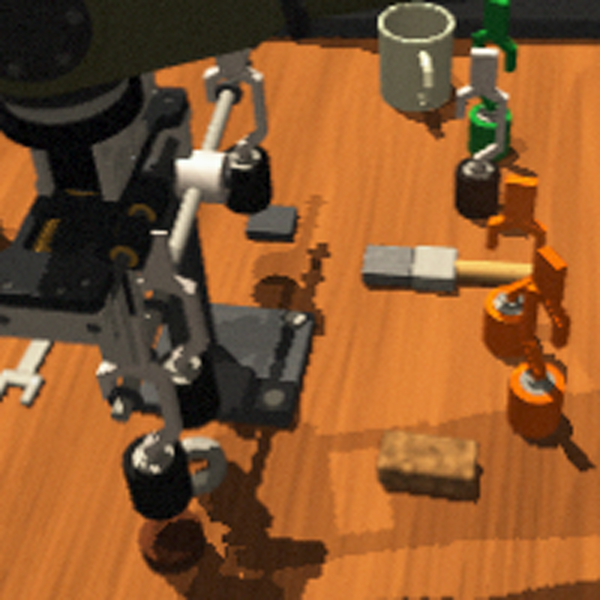

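>>> servo_tool(series=[[0,0,0.1,0,0,0],[0,0,0.2,0,0,0],[0,0,0.3,0,0,0],[0,0,0.3,0,0,0],[0,0,0.3,0,0,0],[0,0,0.3,0,0,0],[0,0,0.3,0,0,0],[0,0,0.3,0,0,0],[0,0,0.3,0,0,0],[0,0,0.3,0,0,0]])

```text
clock: 17.82
eef_pos: [623.2, 198.5, 210.5]
eef_rot: [3.142, 0.0, -3.141]
wrist_force: [1.4, -0.7, 0.3]
finger_gap: 9.4
```

>>> servo_tool(series=[[0,0,0,0,0,0],[0,0,0,0,0,0],[0,0,0,0,0,0],[0,0,0,0,0,0],[0,0,0,0,0,0],[0,0,-0.8,0,0,0],[0,0,-2,0,0,0],[0,0,-4,0,0,0],[0,0,-6,0,0,0],[0,0,-8,0,0,0]], gripper=2.8)

```text
clock: 18.65
eef_pos: [623.1, 198.5, 292.9]
eef_rot: [3.141, 0.001, -3.141]
wrist_force: [0.0, -0.4, -1.1]
finger_gap: 27.9
```

```bash
python3 -c "
from h import *
save('side','s13.png')
a=cv2.imread('pics/s13.png')[130:330,190:390];cv2.imwrite('pics/s13z.png',cv2.resize(a,None,fx=3,fy=3,interpolation=cv2.INTER_CUBIC))
print(go([422,-212,292],np.pi))"
```

```text
(array([ 20.2 , -41.06,   0.34]), array([0.002, 0.007, 0.   ]))
```

View pics/s13z.png

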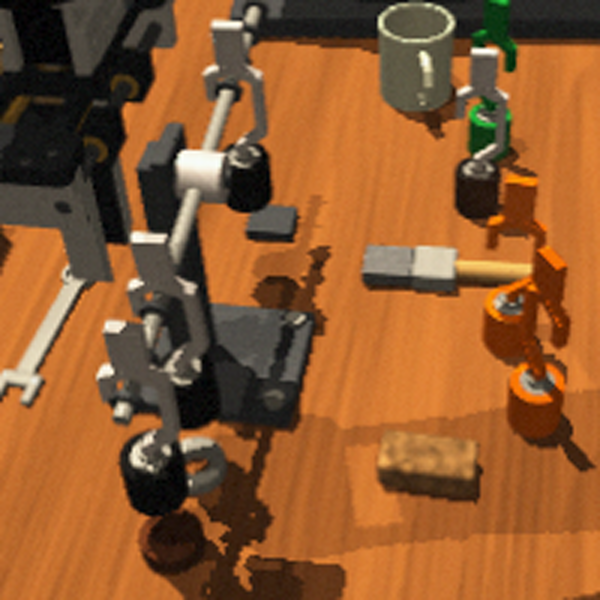

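B hangs on left outer. On to roller C.

>>> servo_tool(series=[[3,-1,-0.5,0,0,0],[6,-4,-0.5,0,0,0],[9,-7,-0.5,0,0,0],[11.5,-10,-0.5,0,0,0],[14,-13,-0.5,0,0,0],[16.5,-16,-0.5,0,0,0],[18.5,-19,-0.5,0,0,0],[20,-22.5,-0.5,0,0,0],[20,-26,-0.5,0,0,0],[20,-29,-0.5,0,0,0]], gripper=5)

```text
clock: 19.53
eef_pos: [422.5, -93.4, 297.1]
eef_rot: [-3.141, 0.003, -3.142]
wrist_force: [0.3, -0.8, -0.1]
finger_gap: 49.5
```

```bash
python3 -c "
from h import *
print(go([422,-212,292],np.pi))"
```

```text
(array([  0.05, -11.86,   0.52]), array([-0.001,  0.003,  0.   ]))
```

>>> servo_tool(series=[[0,-3,0.4,0,0,0],[0,-6,0.4,0,0,0],[0,-9,0.4,0,0,0],[0,-11.5,0.4,0,0,0],[0,-11.8,0.4,0,0,0],[0,-11.8,0.4,0,0,0],[0,-11.8,0.4,0,0,0],[0,-11.8,0.4,0,0,0],[0,-11.8,0.4,0,0,0],[0,-11.8,0.4,0,0,0]])

```text
clock: 20.37
eef_pos: [423.4, -208.8, 291.7]
eef_rot: [-3.141, 0.0, -3.14]
wrist_force: [-0.9, -0.6, 0.5]
finger_gap: 50.0
```

```bash
python3 look.py w14 240 400 130 250
```

```text
[ 423.41707207 -208.80948228  291.73070276] [-3.14140063e+00  3.50861877e-04 -3.14021765e+00] 49.994070648181136 0.006259059998048283 20.3667 [-0.85571942 -0.61701504  0.53240243]
5.0
```

View pics/w14z.png

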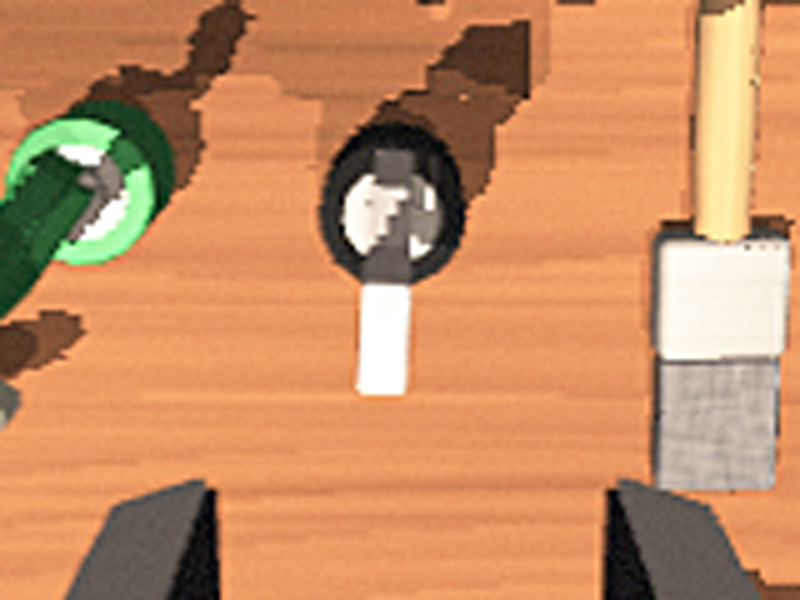

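Tab C top: near end (385,285), far end (382,393).

```bash
python3 tab.py w14 5 240 130 180 386 285 382 393
```

```text
[ 416.5383714  -214.61652128  180.        ] [ 439.29255982 -215.50379019  180.        ] mid [ 427.91546561 -215.06015574  180.        ] len 22.77148077836832 yaw -0.0389739072676018
grasp (array([-0.45, -0.61, 14.27]), array([-0.  ,  0.  ,  0.04]))
```

>>> servo_tool(series=[[-0.2,-0.3,2,0,0,0.02],[-0.4,-0.6,5,0,0,0.04],[-0.4,-0.6,7.6,0,0,0.04],[-0.4,-0.6,7.6,0,0,0.04],[-0.4,-0.6,7.6,0,0,0.04],[-0.4,-0.6,7.6,0,0,0.04],[-0.4,-0.6,7.6,0,0,0.04],[-0.4,-0.6,7.6,0,0,0.04],[-0.4,-0.6,7.6,0,0,0.04],[-0.4,-0.6,7.6,0,0,0.04]])

```text
clock: 21.25
eef_pos: [427.4, -215.6, 216.0]
eef_rot: [-3.141, 0.001, 3.102]
wrist_force: [0.3, 1.0, -0.6]
finger_gap: 50.2
```

```bash
python3 look.py w15 260 380 140 260
```

```text
[ 427.42372236 -215.63454248  216.0153492 ] [-3.14114383e+00  7.72583165e-04  3.10183144e+00] 50.244572684438324 0.0047808793937395115 21.25 [ 0.28444777  0.99859872 -0.60149365]
5.0
```

View pics/w15z.png

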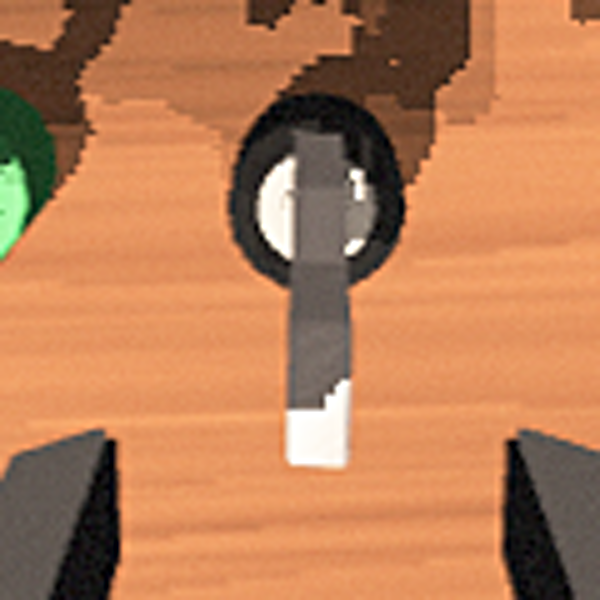

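Tab from (320,322) to (317,467); aligned to within about 1 mm.

```bash
python3 tab.py w15 5 260 140 180 320 321 317 467
```

```text
[ 415.7149157  -214.63006815  180.        ] [ 439.36710328 -215.99340948  180.        ] mid [ 427.54100949 -215.31173882  180.        ] len 23.691447333442202 yaw -0.057577525040350935
grasp (array([-0.01,  0.03,  6.69]), array([-0.   ,  0.001,  0.018]))
```

>>> servo_tool(series=[[0,0,1.5,0,0,0.01],[0,0,4,0,0,0.01],[0,0,6,0,0,0.01],[0,0,6.6,0,0,0.01],[0,0,6.6,0,0,0.01],[0,0,6.6,0,0,0.01],[0,0,6.6,0,0,0.01],[0,0,6.6,0,0,0.01],[0,0,6.6,0,0,0.01],[0,0,6.6,0,0,0.01]])

```text
clock: 22.13
eef_pos: [427.4, -215.7, 150.0]
eef_rot: [-3.141, 0.001, 3.092]
wrist_force: [0.3, 1.1, -0.2]
finger_gap: 50.1
```

>>> servo_tool(series=[[0,0,0,0,0,0],[0,0,0,0,0,0],[0,0,0,0,0,0],[0,0,0,0,0,0],[0,0,0,0,0,0],[0,0,0,0,0,0],[0,0,0,0,0,0],[0,0,-0.5,0,0,0],[0,0,-2,0,0,0],[0,0,-4,0,0,0]], gripper=0)

```text
clock: 22.97
eef_pos: [426.6, -215.2, 189.0]
eef_rot: [3.14, -0.003, 3.092]
wrist_force: [0.3, -0.7, -1.0]
finger_gap: 9.7
```

```bash
python3 -c "
from h import *
print(read_state()['eef_pos'],go([555,-162,298],np.pi))"
```

```text
[ 426.61186151 -215.18118631  188.99024392] (array([-12.53,   5.97, -10.93]), array([ 0.001, -0.003, -0.05 ]))
```

>>> servo_tool(series=[[0,0,-3,0,0,0],[0,0,-6,0,0,0],[-0.5,0.5,-9,0,0,-0.01],[-2.5,1.5,-10.9,0,0,-0.02],[-5.5,3,-10.9,0,0,-0.03],[-8.5,4.5,-10.9,0,0,-0.04],[-11,5.5,-10.9,0,0,-0.05],[-12.5,6,-10.9,0,0,-0.05],[-12.5,6,-10.9,0,0,-0.05],[-12.5,6,-10.9,0,0,-0.05]])

```text
clock: 23.8
eef_pos: [555.2, -161.6, 297.9]
eef_rot: [3.141, -0.001, -3.141]
wrist_force: [0.0, -0.2, -2.6]
finger_gap: 9.9
```

>>> servo_tool(series=[[0,0,0,0,0,0],[0,0,0,0,0,0],[0,0,0,0,0,0],[0,0,0,0,0,0],[0,0,0,0,0,0],[0,0,0,0,0,0],[0,0,0,0,0,0],[0,0,0,0,0,0],[0,0,0,0,0,0],[0,0,0,0,0,0]])

```text
clock: 24.63
eef_pos: [555.1, -161.9, 298.4]
eef_rot: [-3.142, -0.0, -3.141]
wrist_force: [-0.1, -0.0, -2.5]
finger_gap: 10.0
```

```bash
python3 look.py w16 200 460 120 320;  python3 -c "
from h import *
print(go([623.6,-161.8,298],np.pi))
save('side','s16.png')
a=cv2.imread('pics/s16.png')[130:330,190:390];cv2.imwrite('pics/s16z.png',cv2.resize(a,None,fx=3,fy=3,interpolation=cv2.INTER_CUBIC))"
```

```text
[ 555.10697371 -161.86701582  298.41946138] [-3.14158834e+00 -6.01204147e-05 -3.14139292e+00] 9.963349620812407 0.001671921570053517 24.6333 [-0.12923736 -0.03860404 -2.49681821]
3.0
(array([-6.85,  0.  ,  0.04]), array([ 0., -0.,  0.]))
```

View pics/w16z.png

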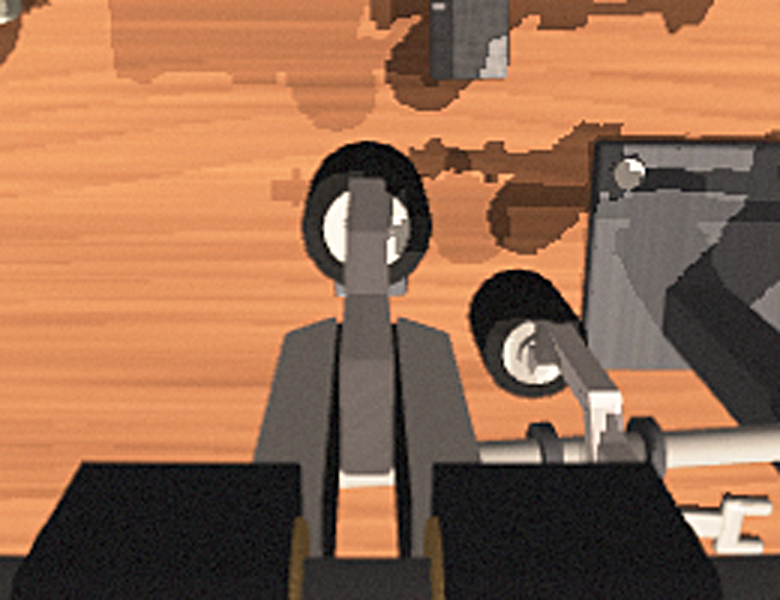

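View pics/s16z.png

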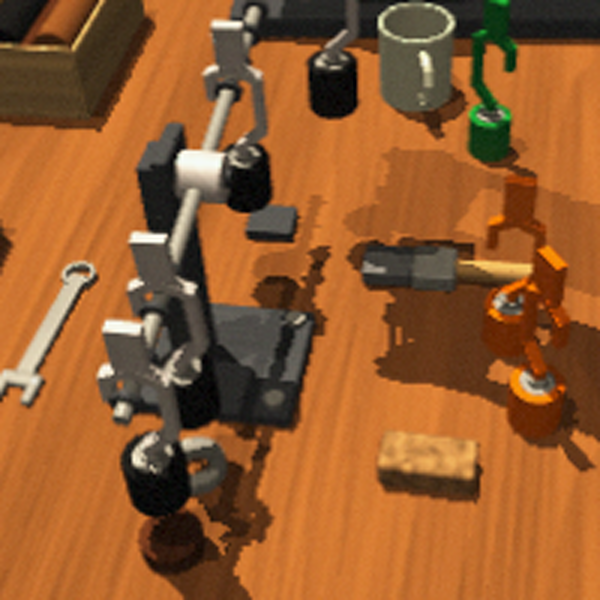

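>>> servo_tool(series=[[-1,0,0,0,0,0],[-2,0,0,0,0,0],[-3,0,0,0,0,0],[-4,0,0,0,0,0],[-5,0,0,0,0,0],[-6,0,0,0,0,0],[-6.8,0,0,0,0,0],[-6.8,0,0,0,0,0],[-6.8,0,0,0,0,0],[-6.8,0,0,0,0,0]])

```text
clock: 25.57
eef_pos: [622.8, -161.9, 298.4]
eef_rot: [-3.142, -0.0, -3.141]
wrist_force: [-0.7, -0.4, -1.6]
finger_gap: 10.2
```

```bash
python3 look.py w17 200 460 120 320
```

```text
[ 622.79079319 -161.88219142  298.44863335] [-3.14158827e+00 -1.17437802e-04 -3.14141486e+00] 10.243593042968715 0.007026769657358935 25.5667 [-0.70907736 -0.39233523 -1.62573157]
3.0
```

View pics/w17z.png

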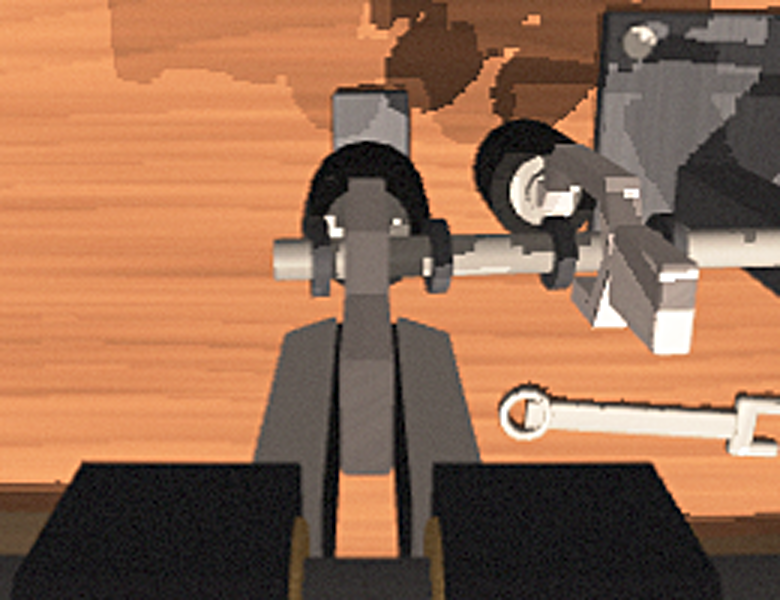

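Collars at (321,263) and (440,257), hook at 367: about 4 mm off centre to the right, so I'll shift +y 3 mm while lowering.

>>> servo_tool(series=[[0,0.15,0.7,0,0,0],[0,0.3,1.5,0,0,0],[0,0.3,2.4,0,0,0],[0,0.3,3.3,0,0,0],[0,0.3,4.1,0,0,0],[0,0.3,4.6,0,0,0],[0,0.3,4.9,0,0,0],[0,0.3,5.2,0,0,0],[0,0.3,5.5,0,0,0],[0,0.3,5.7,0,0,0]])

```text
clock: 26.45
eef_pos: [623.2, -159.0, 241.4]
eef_rot: [-3.141, 0.0, -3.142]
wrist_force: [-1.2, -1.3, -0.6]
finger_gap: 10.2
```

>>> servo_tool(series=[[0,0,0.1,0,0,0],[0,0,0.3,0,0,0],[0,0,0.5,0,0,0],[0,0,0.7,0,0,0],[0,0,0.9,0,0,0],[0,0,1,0,0,0],[0,0,1,0,0,0],[0,0,1,0,0,0],[0,0,1,0,0,0],[0,0,1,0,0,0]])

```text
clock: 27.28
eef_pos: [623.1, -158.8, 231.6]
eef_rot: [3.142, 0.0, -3.141]
wrist_force: [0.2, -1.2, -0.5]
finger_gap: 9.8
```

```bash
python3 look.py w18 200 460 120 320;  python3 -c "
from h import *
save('side','s18.png')
a=cv2.imread('pics/s18.png')[130:330,190:390];cv2.imwrite('pics/s18z.png',cv2.resize(a,None,fx=3,fy=3,interpolation=cv2.INTER_CUBIC))"
```

```text
[ 623.11094851 -158.80076368  231.56677896] [ 3.14159171e+00  5.84179828e-05 -3.14131751e+00] 9.802772351403828 0.0020199197170970894 27.2833 [ 0.2448339  -1.23015535 -0.49815724]
3.0
```

View pics/w18z.png

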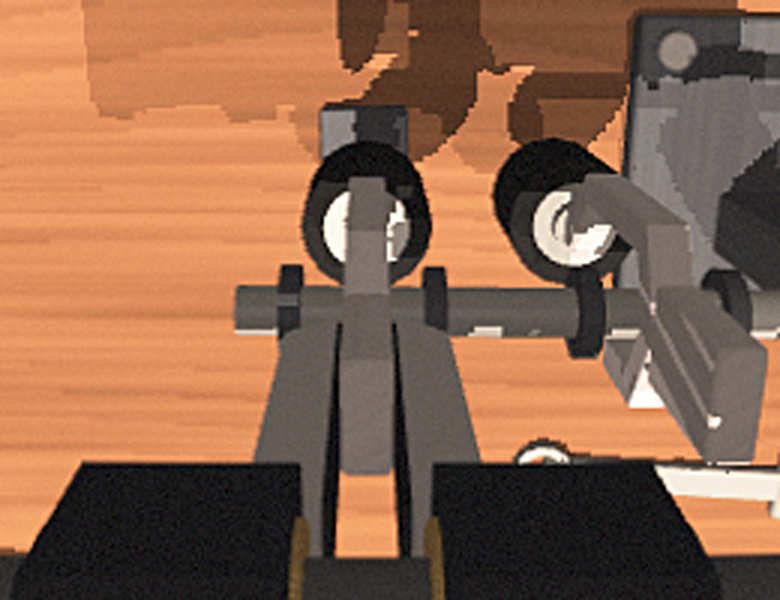

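View pics/s18z.png

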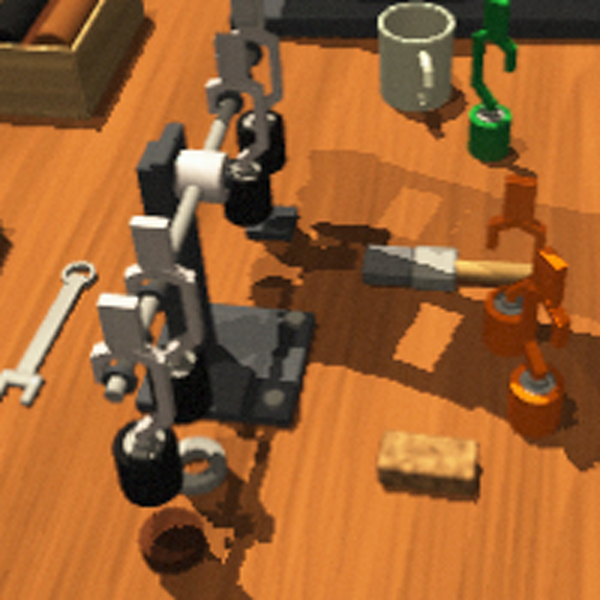

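Seated between the collars (290, 434) with the bar level and the load off. I'll release and go up.

>>> servo_tool(series=[[0,0,0,0,0,0],[0,0,0,0,0,0],[0,0,0,0,0,0],[0,0,0,0,0,0],[0,0,0,0,0,0],[0,0,-0.8,0,0,0],[0,0,-2,0,0,0],[0,0,-4,0,0,0],[0,0,-6,0,0,0],[0,0,-8,0,0,0]], gripper=2.8)

```text
clock: 28.22
eef_pos: [623.1, -158.8, 313.8]
eef_rot: [-3.141, 0.001, -3.141]
wrist_force: [0.8, 0.5, 0.5]
finger_gap: 27.7
```

>>> servo_tool(series=[[3,0,0,0,0,0],[6,0,0,0,0,0],[9,0,0,0,0,0],[12,0,0,0,0,0],[15,0,0,0,0,0],[18,0,0,0,0,0],[20,0,0,0,0,0],[20,0,0,0,0,0],[20,0,0,0,0,0],[20,0,0,0,0,0]])

```text
clock: 29.05
eef_pos: [423.8, -159.0, 312.3]
eef_rot: [-3.141, 0.001, -3.141]
wrist_force: [-0.3, 0.3, -0.0]
finger_gap: 27.9
```

>>> servo_tool(series=[[0,0,0,0,0,0],[0,0,0,0,0,0],[0,0,0,0,0,0],[0,0,0,0,0,0],[0,0,0,0,0,0],[0,0,0,0,0,0],[0,0,0,0,0,0],[0,0,0,0,0,0],[0,0,0,0,0,0],[0,0,0,0,0,0]])

```text
clock: 29.88
eef_pos: [423.1, -158.9, 311.4]
eef_rot: [-3.142, -0.0, -3.141]
wrist_force: [-0.1, 0.1, 0.4]
finger_gap: 28.0
```

```bash
python3 -c "
from h import *
save('side','s19.png');save('top','t19.png')
a=cv2.imread('pics/s19.png')[100:330,190:390];cv2.imwrite('pics/s19z.png',cv2.resize(a,None,fx=2.6,fy=2.6,interpolation=cv2.INTER_CUBIC))
a=cv2.imread('pics/t19.png')[140:280,180:480]; cv2.imwrite('pics/t19z.png',cv2.resize(a,None,fx=2.66,fy=2.66,interpolation=cv2.INTER_CUBIC))"
```

```text
(no output)
```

View pics/s19z.png

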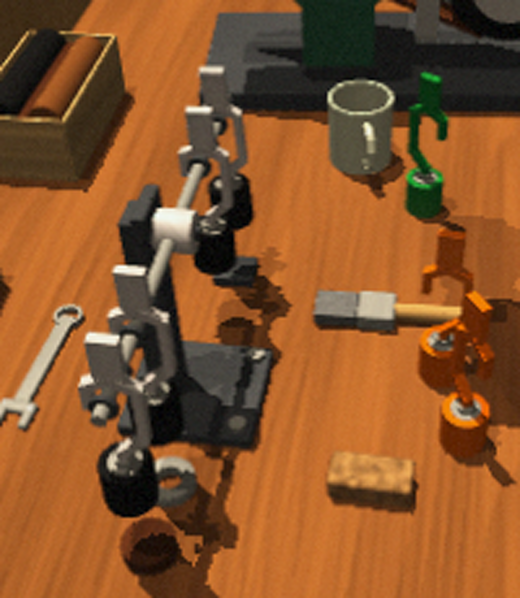

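View pics/t19z.png

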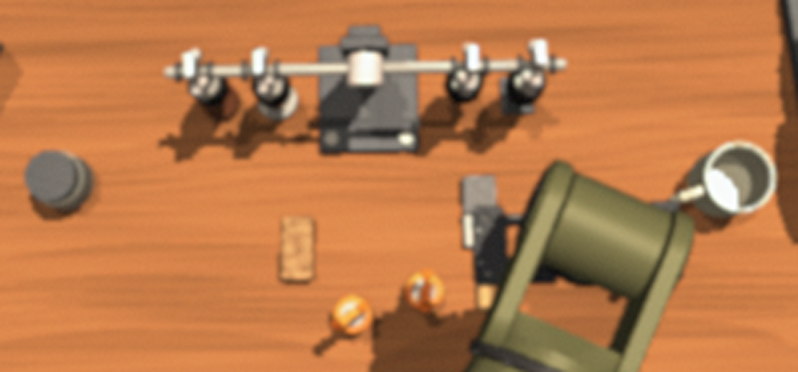

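All four hang in their gaps. Final check: stillness between two frames and the bar level.

>>> servo_tool(series=[[0,0,0,0,0,0],[0,0,0,0,0,0],[0,0,0,0,0,0],[0,0,0,0,0,0],[0,0,0,0,0,0],[0,0,0,0,0,0],[0,0,0,0,0,0],[0,0,0,0,0,0],[0,0,0,0,0,0],[0,0,0,0,0,0]])

```text
clock: 30.82
eef_pos: [423.1, -158.9, 311.5]
eef_rot: [-3.142, 0.0, -3.141]
wrist_force: [-0.3, -0.9, 1.2]
finger_gap: 27.9
```

```bash
python3 - <<'E'
from h import *
c=save('side','s20.png');o=load('s19.png')
d=np.abs(c['pixels'].astype(int)-o['pixels']).sum(2)[120:330,200:290]
print('diff',d.mean(),(d>90).sum())
t=load('top0.png');t=load('t19.png')
for n,a,b in [('Lend',(167,71),(99,412)),('hub',(366,68),(175,229))]:
    x,e=tri([ray(t,a[0]/2.66+180,a[1]/2.66+140),ray(c,b[0]/2.6+190,b[1]/2.6+100)]);print(n,x,e)
for n,a,b in [('tabLo',(190,62),(105,345)),('tabLi',(260,58),(131,277)),('tabRi',(471,54),(201,117)),('tabRo',(541,50),(213,75))]:
    x,e=tri([ray(t,a[0]/2.66+180,a[1]/2.66+140),ray(c,b[0]/2.6+190,b[1]/2.6+100)]);print(n,x.round(1),np.round(e,1))
E
```

```text
diff 7.277513227513228 0
Lend [625.21020477 226.34563489 213.57717258] [np.float64(0.9158313349151564), np.float64(0.91583133491503)]
hub [622.9118108   17.26681998 207.57801111] [np.float64(0.8884424104631756), np.float64(0.8884424104631182)]
tabLo [625.6 196.  249.4] [2.6 2.6]
tabLi [627.4 124.4 248.4] [2.8 2.8]
tabRi [623.5 -91.1 250.5] [3.7 3.7]
tabRo [ 626.5 -162.1  251.9] [2.4 2.4]
```

Tab heights are 249.4, 248.4, 250.5 and 251.9 mm from left to right, so the bar is level within about 0.01 rad, and nothing moves between frames.

```bash
python3 -c "
from cell import sign_off
print(sign_off())"
```

```text
the job is handed in; nothing more can be done
None
```

All four rollers now hang on the bar, and I handed the job in at about 31 s of the 72 s allowed; `sign_off` gave no verdict. I hung the three standing rollers one by one: left inner first (opposite the one already there), then left outer, then right outer. Each was lowered until the bar carried its weight and only then released.

- **Seating:** the last pictures show a hook in each of the four gaps between collars. The right outer hook was about 4 mm off centre on the way in, so I shifted it 3 mm before lowering.
- **Level:** the four tab tops came out at 248–252 mm high, so the bar is level to about 0.01 rad. The left end of the rod read about 6 mm above the hub. That would be about 0.03 rad, still inside the limit, but I trust that reading less because the right end was hidden in the side view.
- **Stillness and contact:** there was no visible change between two pictures about a second apart. The gripper was parked clear of everything.
- **Bar swing:** I never measured the tilt directly. It was lowest with left outer loaded; by the tool height at release that was about 0.12 rad, against the 0.175 limit.
- **Other things on the bench:** those in view look where they were. I judged this by eye only, and in the last top view the arm partly hid the brush and hid the green roller.

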